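Load the pot mixer: twist the eared pots home, shut and clamp the hood

TASK

Swing the mixer's clamp arm fully up and slide its clear hood fully open, then press every pot that has ears down into a free snug holder and twist it clockwise until it is fully home and its ears stop under the hooks. With all of them in, slide the hood shut over them and swing the clamp arm fully down over it. Leave the plain pots and the bottle where they are.

Things in the scene. Friction and masses are not known exactly. Their poses are not given: they have to be found in the camera images.
- pot1_mid (a point): Centre, half-way up, of an eared pot: closed, upright, black with white lid, round, 50 mm in diameter all the way up, 105 mm tall, 0.15 to 0.31 kg, bottom-heavy; foot tapered from 44 mm over its lowest 13 mm. Two white ears on opposite sides along its x axis reach 39 mm from its axis; 14 mm wide, 32 to 40 mm above its underside. A half turn makes no difference. z is up. May be absent.
- pot2_mid (a point): Centre, half-way up, of another eared pot, the same as pot1. May be absent.
- pot3_mid (a point): Centre, half-way up, of another eared pot, the same as pot1. May be absent.
- holder_left (a point): Centre of the inner floor of the left (+y) of the mixer's three equal holders, 100 mm apart; 20 mm above the table. Mixer's axes: x from its front to its back (away from the robot), y to the left along the row of holders, z up. A holder is a hole 54 mm wide, 30 mm deep in a grey block. A fully seated pot's centre is 52.5 mm above this point. Two sprung rubber pads, on the +y and -y sides, squeeze the pot: straight down takes 20 to 35 N, much less while twisting.
- holder_mid (a point): The same of the middle holder. On the block's top, 30 mm above this point, each holder has two fixed steel hooks, on its +x and -x sides, 29 to 49 mm from its centre and 23 mm tall. A pot goes down with its ears between the hooks: pot's x axis 45 to 140 degrees counter-clockwise of the holder's x axis, best about 80.
- holder_right (a point): The same of the right (-y) holder. With the pot on the holder's floor, its ears (2 mm above the block) turn clockwise, seen from above, under the hooks (12 mm of room; sloped leading edges draw the ears down), until they meet the stops: pot's x axis then lies along the holder's x axis.
- hood (a joint): Sliding clear hood of the mixer: metres it stands back from shut. 0: shut, over the holders; 0.13: fully open, its front edge 75 mm behind the holders' centre line. Slides along the mixer's x axis (opens away from the robot), takes about 3 N, stays where it is left, does not lock. Its underside is 134 mm above the table and clears only pots that are fully down.
- hood_grip (a point): Centre of the black grip bar on top of the hood: a bar along the mixer's y axis, 120 mm long, 12 mm thick (along x), 14 mm tall, this point 176 mm above the table; 30 mm free beneath it down to the hood's top (139 mm). Moves with the hood; axes as the mixer's.
- clamp (a joint): Clamp arm on the post at the mixer's left (+y) end, angle in rad: 0 upright, its stop (fully up), starts half down and grows as the arm swings to the right (-y) and down over the hood; 1.50, its stop: down, level across the edge of the hood. Stiff (about 3 N at its tip) and stays where it is left. 1.4 or more is down.
- clamp_tip (a point): Middle of the clamp arm's black tip (26 mm along the mixer's x, 16 mm thick, 30 mm long), 85 mm from the pivot; the end of the arm is 100 mm from it. Moves with the arm: 235 mm above the table when upright.
- clamp_pivot (a point): Pivot of the clamp arm, 150 mm above the table, 200 mm to the left (+y) of the middle holder, level with it in x; the arm turns about the mixer's x axis. The post under it is 40 by 24 mm, 135 mm tall. Axes as the mixer's.
- plain1_mid (a point): Centre, half-way up, of a plain pot that is to stay where it is: like the others, 50 mm in diameter and 105 mm tall, but without ears.
- plain2_mid (a point): Centre, half-way up, of a plain pot that is to stay where it is: like the others, 50 mm in diameter and 105 mm tall, but without ears.
- sprayer: Clear bottle, 48 mm in diameter, 140 mm tall; origin at the middle of its underside. To stay where it is.
Mind the look-alikes: they are no part of the job. Leave any orange or turquoise look-alike of the part that bears pot1_mid alone.

How it is judged:
By the outcome, as a careful person would: the job done as asked, in the order asked, and still so for the second after the job is handed in, with the robot touching nothing.
Of pot1, pot2, pot3 only 2 to 3 are there at a start; the rules pass over those that are not, and their reading is None.
At some moment in a run one of pot1, pot2, pot3 may be knocked a few centimetres aside while the robot is not near it.
Once in a run the grip may slacken for a moment while it holds something.
It also fails if it takes over 210 s, if anything falls off the work surface, if the arm or the gripper's body presses on something with over 40 N, if the wrist force passes 120 N, or if a joint passes its speed limit or range.

ROBOT

A 6-joint arm with a two-finger parallel gripper is mounted at the origin on the work surface. World frame = base frame: x ahead of the robot, y to its left, z up, the work surface at z = 0. Lengths are in mm, angles in rad, forces in N, time in s.
With the tool pointing down it reaches from about 350 to 775 mm from the base axis. Payload 7.3 kg.
Tool frame: the origin (TCP) lies at the very end of the fingers, on their centre line; the grasp point (between the pads) lies 19 mm behind it (pinch_z is the distance from the TCP to the grasp point, in mm); z points along the fingers, y is the direction in which the jaws open and shut (so a half turn about z gives the same grasp; the last joint's range is limited). The gripper opens to 92 mm and grips with 3 to 60 N. Pads are 19 mm wide; open, the fingers measure 130 mm over their backs; the gripper's body (75 mm by 190 mm) begins 47 mm behind the grasp point.
Start: joints at [-1.256, 0.342, 1.524, -0, 1.275, -0.146], TCP at [233.473, -470.25, 226.741] pointing down, gripper open.
Joint ranges: [-2.53, 2.53], [-0.77, 2.02], [0.04, 2.7], [-1, 4.14], [0.28, 2.66], [-3.11, 3.11]. Speed limits (rad/s): [2.57, 2.57, 3.14, 3.14, 3.14, 3.14].

INTERFACE

Orientations are given as [roll, pitch, yaw] about the fixed x, y, z axes, in that order (R = Rz(yaw) Ry(pitch) Rx(roll)).
In Python, from plant import * gives the robot as it stands.
- The arm moves only by the tool step_arm, never from a script. Its argument "moves" is one flat list of numbers, 7 for each row, row after row: the shift along the tool's x, y, z scaled (see below), then the turn, a rotation vector about the tool's x, y, z scaled (see below), then the closure, from -1 (fully open) to 1 (shut). A call has 1 to 8 rows; each row shifts and turns the pose as measured when the row begins, along the tool's axes as they then stand; what a row does not reach is not made up. The controller multiplies each number of a shift by 2 cm and each number of a turn by 4 degrees. A row lasts 1/12 s, in which the tool goes at most 41.7 mm and 7.16 degrees, less where a joint would pass 70% of its speed; a pose out of reach is approached as far as the arm can. A call with a number of a shift or a turn outside -1 to 1 is refused whole. A call with a gripper value outside its range is refused whole. The fingers move at their own pace and stop on an object; the grip force is fixed at half the most. Time passes only in rows, so rows that do not move let the fingers close. It gives the time, the measured TCP pose, the force and the opening at its end, in the units of the state.
- get_obs(): the state, without advancing time (a new reading comes with each control period).
- capture(name): name is "scene" or "top" or "wrist"; returns the picture (480x640x3 uint8, red, green, blue); there is no depth.
- get_calibration(name): a dict with "mtx" (3x3 intrinsics, pixels), "eye" and "orientation" of the camera in the world; the wrist camera has in their place "mount" (4x4, takes a point from camera to tool coordinates, whose origin is the TCP and whose axes are the flange's). Camera axes: x right, y down, z forward; pixel columns grow to the right and rows downward; lengths in mm; the calibration is good to about 2 mm. A picture is of the moment at which its call begins: read the wrist's pose just before it. get_calibration takes no time and is no camera call.
- close_job(): hands the job in, once; it reports no verdict.
The state is a dict: "time": time; "joint_positions": joint angles; "dq": joint speeds; "tau": joint torques, N m; "tool_pos": TCP position; "tcp_rot": TCP orientation; "contact_force": force on the tool from outside, world axes, zero at the start; "moment": the same for the moment, N m; "grip_width": finger opening in mm.
Only numpy, scipy, OpenCV 4.12 (cv2) and the standard library are available. Lean on these libraries where they do the work, as an engineer would, in place of code of your own. Each camera call takes 0.05 s, during which the arm holds its last target.

## Working session

There is one attempt and no reset: what is moved stays moved. The work goes in short steps, Python scripts to look and compute and a tool call to move; the robot and the scene stay as the last step left them, time stands still between calls to the robot, and variables do not carry over. Pictures are saved under pics/ and viewed, and the job is handed in when it is done.

Besides the shell and the picture viewer there is one more tool, called as a command line: name --argument value ..., lists and objects as JSON in quotes. step_arm: Moves the arm, as the interface text tells. Shifts and turns lie within -1 to 1; 1 stands for 2 cm of shift or 4 degrees of turn. Its arguments: {"type":"object","properties":{"moves":{"type":"array"}},"required":["moves"]}

```bash
ls; mkdir -p pics
python3 - <<'E'
from plant import *
import cv2
print(get_obs())
for n in("scene","top","wrist"):
    print(n,get_calibration(n))
    cv2.imwrite(f"pics/{n}0.png",capture(n)[:,:,::-1])
E
```

```text
pics
{'time': 0.0, 'joint_positions': array([-1.25601320e+00,  3.42693478e-01,  1.52502598e+00, -1.58067557e-05,
        1.27542746e+00, -1.46008922e-01]), 'dq': array([-0.00165387,  0.00015495, -0.00112619,  0.00045004,  0.00114506,
       -0.00234826]), 'tau': array([ 1.56500249e-03, -4.31242347e+01, -2.44214505e+01,  7.17912731e-02,
        5.60877775e-02, -1.41909672e-04]), 'tool_pos': array([ 233.32472698, -469.83193858,  226.05703113]), 'tcp_rot': array([-3.14005273e+00, -2.11176901e-04,  4.60796496e-01]), 'contact_force': array([ 0.20428591, -0.72952729,  0.27779232]), 'moment': array([ 0.03602365,  0.00076264, -0.00956147]), 'grip_width': 91.72273128629728}
scene {'mtx': array([[478.67472027,   0.        , 311.9483861 ],
       [  0.        , 478.67472027, 242.81798354],
       [  0.        ,   0.        ,   1.        ]]), 'eye': array([1207.66469698, -188.65830444, 1020.94278514]), 'orientation': array([-2.47894679, -0.01029326,  1.44312663])}
top {'mtx': array([[561.25386222,   0.        , 331.49213087],
       [  0.        , 561.25386222, 240.36669395],
       [  0.        ,   0.        ,   1.        ]]), 'eye': array([ 362.60053635, -108.75913552, 1255.19553495]), 'orientation': array([-2.96066047e+00,  1.83442071e-03, -1.56993582e+00])}
wrist {'mtx': array([[365.77544875,   0.        , 321.00801018],
       [  0.        , 365.77544875, 237.44911277],
       [  0.        ,   0.        ,   1.        ]]), 'mount': array([[ 1.73069586e-04, -9.61943509e-01, -2.73248339e-01,
         7.43727352e+01],
       [ 9.99999671e-01,  3.83154751e-04, -7.15479906e-04,
         4.77923857e-01],
       [ 7.92947651e-04, -2.73248126e-01,  9.61943259e-01,
        -1.57970563e+02],
       [ 0.00000000e+00,  0.00000000e+00,  0.00000000e+00,
         1.00000000e+00]])}
```

View pics/top0.png

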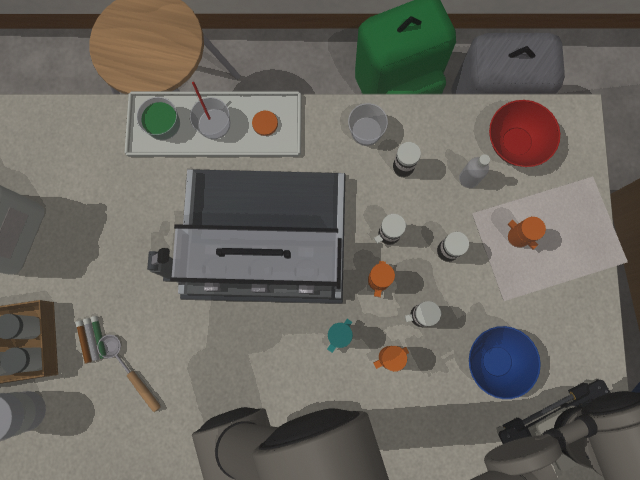

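View pics/scene0.png

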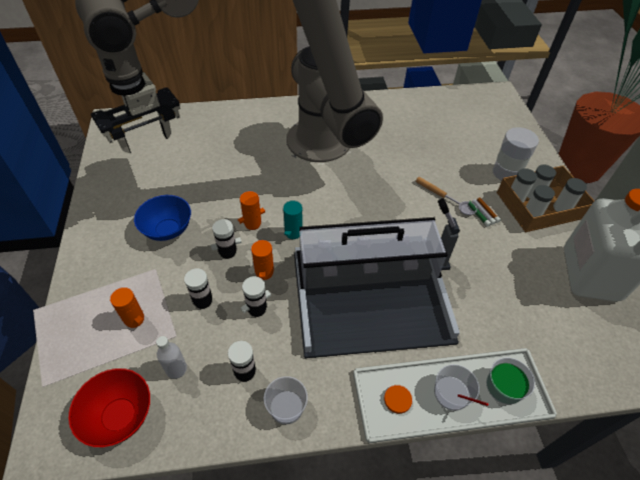

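View pics/wrist0.png

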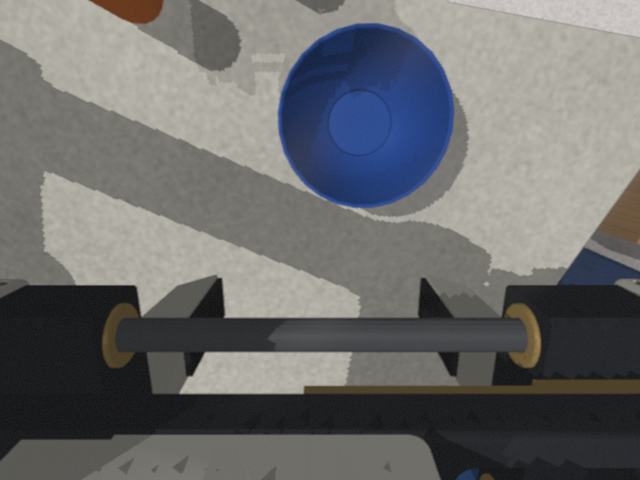

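```bash
cat > h.py <<'E'
from plant import *
import numpy as np, cv2
from scipy.spatial.transform import Rotation as R
def pose():
    o=get_obs(); return np.array(o['tool_pos']),R.from_euler('xyz',o['tcp_rot'])
def cam(name,tp=None):
    c=get_calibration(name)
    if name=='wrist':
        p,r=tp; M=c['mount']; return c['mtx'],r.apply(M[:3,3])+p,r.as_matrix()@M[:3,:3]
    return c['mtx'],np.array(c['eye']),R.from_euler('xyz',c['orientation']).as_matrix()
def ray(C,uv):
    K,e,Rm=C; d=Rm@np.linalg.solve(K,[uv[0],uv[1],1.]); return e,d/np.linalg.norm(d)
def onz(C,uv,z):
    e,d=ray(C,uv); return e+d*(z-e[2])/d[2]
def proj(C,P):
    K,e,Rm=C; q=K@(Rm.T@(np.asarray(P,float)-e)); return q[:2]/q[2]
def snap(name,fn,crop=None,s=1):
    tp=pose(); im=capture(name)[:,:,::-1].copy(); cv2.imwrite(f"pics/{fn}_full.png",im)
    if crop: x0,y0,x1,y1=crop; v=im[y0:y1,x0:x1]
    else: v=im
    cv2.imwrite(f"pics/{fn}.png",cv2.resize(v,None,fx=s,fy=s,interpolation=cv2.INTER_CUBIC))
    return im,cam(name,tp)
def st():
    o=get_obs(); print('t',round(o['time'],2),'tcp',np.round(o['tool_pos'],1),'rpy deg',np.round(np.degrees(o['tcp_rot']),2),'F',np.round(o['contact_force'],1),'M',np.round(o['moment'],2),'w',round(o['grip_width'],1),'q',np.round(o['joint_positions'],2))
E
python3 - <<'E'
from h import *
t=cv2.imread('pics/top0.png'); s=cv2.imread('pics/scene0.png')
cv2.imwrite('pics/a.png',cv2.resize(t[130:330,320:520],None,fx=3,fy=3,interpolation=cv2.INTER_CUBIC))
cv2.imwrite('pics/b.png',cv2.resize(t[150:310,140:360],None,fx=3.5,fy=3.5,interpolation=cv2.INTER_CUBIC))
cv2.imwrite('pics/c.png',cv2.resize(s[180:390,160:360],None,fx=2.8,fy=2.8,interpolation=cv2.INTER_CUBIC))
cv2.imwrite('pics/d.png',cv2.resize(s[190:360,285:475],None,fx=3.5,fy=3.5,interpolation=cv2.INTER_CUBIC))
E
```

```text
(no output)
```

View pics/a.png

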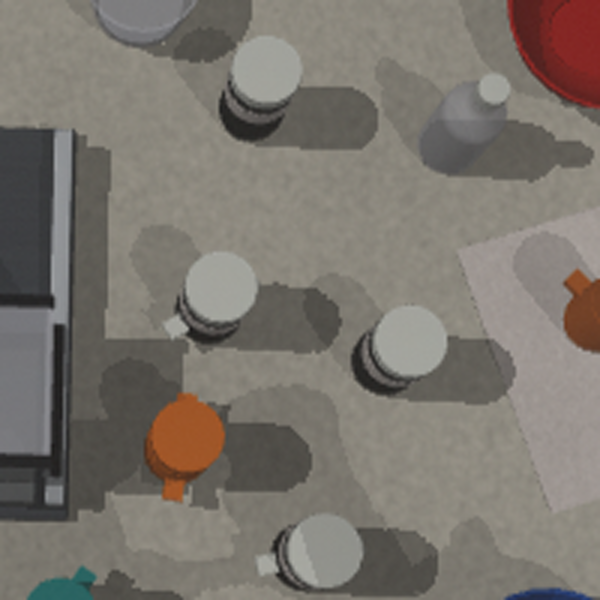

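View pics/b.png

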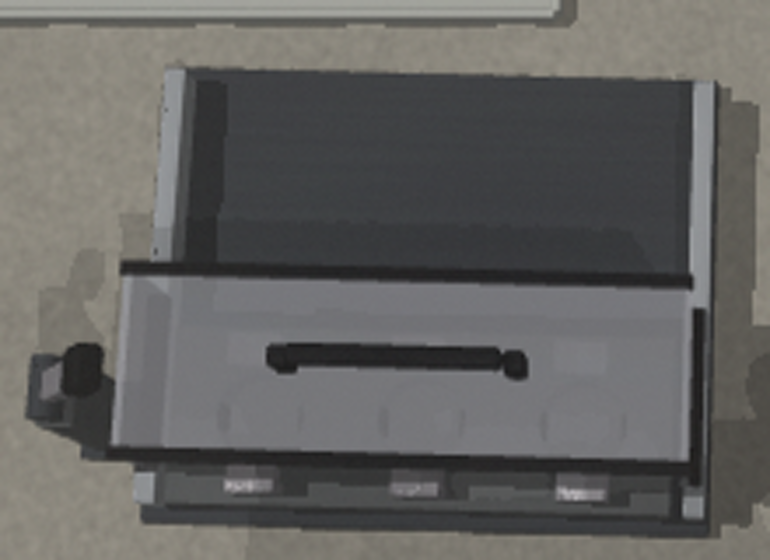

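View pics/c.png

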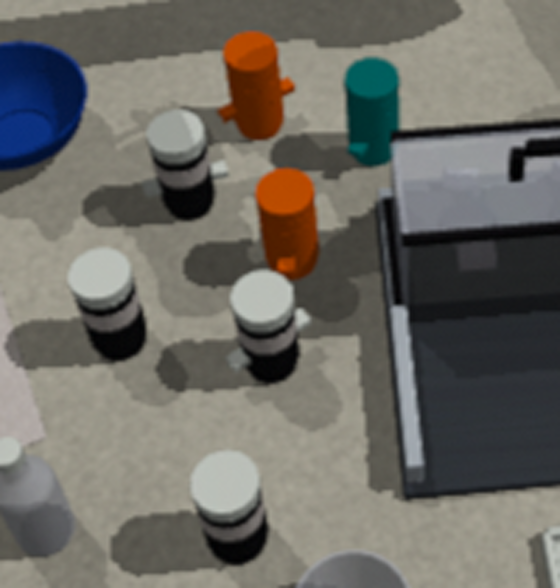

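View pics/d.png

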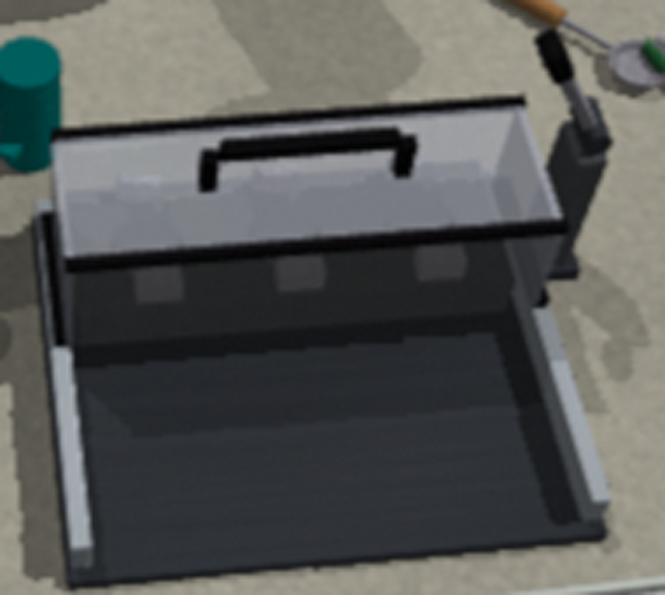

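Run:
```python
from h import *
T=cam('top');S=cam('scene')
c=lambda x,y:(140+x/3.5,150+y/3.5)
d=lambda x,y:(285+x/3.5,190+y/3.5)
for n,p,z in [('gripL',c(268,355),183),('gripR',c(526,361),183),('hoodfrontL',c(108,452),139),('hoodfrontR',c(690,470),139),('hoodbackL',c(122,266),139),('hoodbackR',c(692,282),139),('baseFR',c(708,532),5),('baseFL',c(140,520),5),('tip',c(83,370),210),('post',c(42,385),140)]:
    print(n,np.round(onz(T,p,z),1))
for n,p,z in [('gripL',d(410,132),183),('gripR',d(218,147),183),('hoodbackL',d(563,227),139),('hoodbackR',d(70,265),139),('hoodfrontL',d(523,100),139),('hoodfrontR',d(55,133),139)]:
    print('S',n,np.round(onz(S,p,z),1))
a=lambda x,y:(320+x/3,130+y/3)
cc=lambda x,y:(160+x/2.8,180+y/2.8)
for n,p,q in [('potA',a(221,288),cc(262,297)),('potB',a(325,551),cc(177,136)),('plain1',a(266,71),cc(226,481)),('plain2',a(411,341),cc(101,277))]:
    print(n,np.round(onz(T,p,105),1),np.round(onz(S,q,105),1))
for n,p in [('earA',a(176,327)),('earB',a(267,564))]: print(n,np.round(onz(T,p,36),1))
for n,p in [('earA1',cc(303,319)),('earA2',cc(238,358)),('earB',cc(220,170))]: print('S',n,np.round(onz(S,p,36),1))
```

```text
gripL [536.9 115.8 183. ]
gripR [533.6 -26.9 183. ]
hoodfrontL [487.9 214.3 139. ]
hoodfrontR [ 477.8 -117.9  139. ]
hoodbackL [596.3 211.8 139. ]
hoodbackR [ 587.  -119.1  139. ]
baseFR [ 452.2 -130.3    5. ]
baseFL [459.6 230.4   5. ]
tip [524.2 209.5 210. ]
post [526.3 253.9 140. ]
S gripL [541.4 113.1 183. ]
S gripR [538.9 -13.5 183. ]
S hoodbackL [597.8 209.4 139. ]
S hoodbackR [ 589.2 -115.9  139. ]
S hoodfrontL [487.4 214.5 139. ]
S hoodfrontR [ 478.3 -113.   139. ]
potA [ 603.6 -236.6  105. ] [ 607.3 -235.3  105. ]
potB [ 421.5 -303.6  105. ] [ 429.2 -301.   105. ]
plain1 [ 762.  -271.7  105. ] [ 764.5 -270.1  105. ]
plain2 [ 566.2 -367.6  105. ] [ 572.1 -364.6  105. ]
earA [ 588.8 -210.5   36. ]
earB [ 415.8 -273.4   36. ]
S earA1 [ 588.8 -205.1   36. ]
S earA2 [ 620.5 -262.1   36. ]
S earB [ 416.8 -270.3   36. ]
```

Run:
```python
from h import *
T=cam('top');S=cam('scene')
c=lambda x,y:(140+x/3.5,150+y/3.5)
for n,p,z in [('h1',c(260,417),50),('h2',c(423,418),50),('h3',c(583,420),50),('hook1',c(248,485),73),('hook2',c(414,488),73),('hook3',c(581,492),73),('bh1',c(255,347),73),('bh3',c(583,357),73)]:
    print(n,np.round(onz(T,p,z),1))
d=lambda x,y:(285+x/3.5,190+y/3.5)
for n,p,z in [('bh1',d(440,263),73),('bh2',d(300,272),73),('bh3',d(158,283),73)]:print(n,np.round(onz(S,p,z),1))
# clamp tip triangulate
def tri(p,q):
    e1,d1=ray(T,p);e2,d2=ray(S,q)
    s=np.linalg.lstsq(np.c_[d1,-d2],e2-e1,rcond=None)[0]
    return (e1+d1*s[0]+e2+d2*s[1])/2, np.linalg.norm(e1+d1*s[0]-e2-d2*s[1])
print(tri(c(83,370),d(553,57)))
```

```text
h1 [519.6 147.2  50. ]
h2 [519.1  46.4  50. ]
h3 [517.9 -52.5  50. ]
hook1 [475.4 147.9  73. ]
hook2 [473.6  47.8  73. ]
hook3 [471.3 -52.8  73. ]
bh1 [559.7 147.   73. ]
bh3 [553.6 -53.3  73. ]
bh1 [572.1 144.8  73. ]
bh2 [567.9  46.6  73. ]
bh3 [565.2 -52.3  73. ]
(array([522.30986203, 205.83275241, 222.60545377]), np.float64(0.2899276830868149))
```

step_arm --moves '[0,0,-0.5,0,0,0.94,1,0,0,-0.5,0,0,0.94,1,0,0,-0.5,0,0,0.94,1,0,0,-0.5,0,0,0.94,1,0,0,-0.5,0,0,0.94,1,0,0,0,0,0,0.94,1,0,0,0,0,0,0.94,1,0,0,0,0,0,0,1]'

```text
time: 0.82
tool_pos: [232.9, -468.5, 275.7]
tcp_rot: [-3.134, 0.003, -0.021]
contact_force: [0.0, 0.1, 0.1]
grip_width: 43.2
```

step_arm --moves '[0.46,-1,0,0,0,0,1,0.46,-1,0,0,0,0,1,0.46,-1,0,0,0,0,1,0.46,-1,0,0,0,0,1,0.46,-1,0,0,0,0,1,0.46,-1,0,0,0,0,1,0.46,-1,0,0,0,0,1,0.46,-1,0,0,0,0,1]'

```text
time: 1.48
tool_pos: [308.8, -305.4, 273.3]
tcp_rot: [-3.129, 0.006, -0.01]
contact_force: [0.3, 0.8, -0.4]
grip_width: 0.3
```

step_arm --moves '[0.46,-1,0,0,0,0,1,0.46,-1,0,0,0,0,1,0.46,-1,0,0,0,0,1,0.46,-1,0,0,0,0,1,0.46,-1,0,0,0,0,1,0.46,-1,0,0,0,0,1,0.46,-1,0,0,0,0,1,0.46,-1,0,0,0,0,1]'

```text
time: 2.15
tool_pos: [383.9, -135.9, 273.3]
tcp_rot: [-3.126, 0.009, 0.008]
contact_force: [1.0, -0.3, 0.3]
grip_width: 0.3
```

step_arm --moves '[0.46,-1,0,0,0,0,1,0.46,-1,0,0,0,0,1,0.46,-1,0,0,0,0,1,0.46,-1,0,0,0,0,1,0.46,-1,0,0,0,0,1,0.46,-1,0,0,0,0,1,0.46,-1,0,0,0,0,1,0.46,-1,0,0,0,0,1]'

```text
time: 2.82
tool_pos: [455.8, 34.7, 273.4]
tcp_rot: [-3.125, 0.012, 0.027]
contact_force: [0.9, -1.0, 0.1]
grip_width: 0.7
```

step_arm --moves '[0.6,-1,0,0,0,0.1,1,0.6,-1,0,0,0,0.1,1,0.6,-1,0,0,0,0.1,1,0.6,-1,0,0,0,0.1,1,0.5,-0.8,0,0,0,0,1,0.3,-0.4,0.5,0,0,0,1,0.1,-0.2,0.7,0,0,0,1,0,0,0.4,0,0,0,1]'

```text
time: 3.48
tool_pos: [522.0, 154.5, 238.7]
tcp_rot: [-3.124, 0.014, 0.021]
contact_force: [-0.8, -0.4, -0.3]
grip_width: 0.7
```

Run:
```python
from h import *
st()
im,T=snap('top','t1',(120,130,360,310),3.3)
```

```text
t 3.48 tcp [522.  154.5 238.7] rpy deg [-179.02    0.8     1.18] F [-0.8 -0.4 -0.3] M [0.06 0.04 0.02] w 0.7 q [0.14 0.37 1.44 0.02 1.34 1.68]
```

View pics/t1.png

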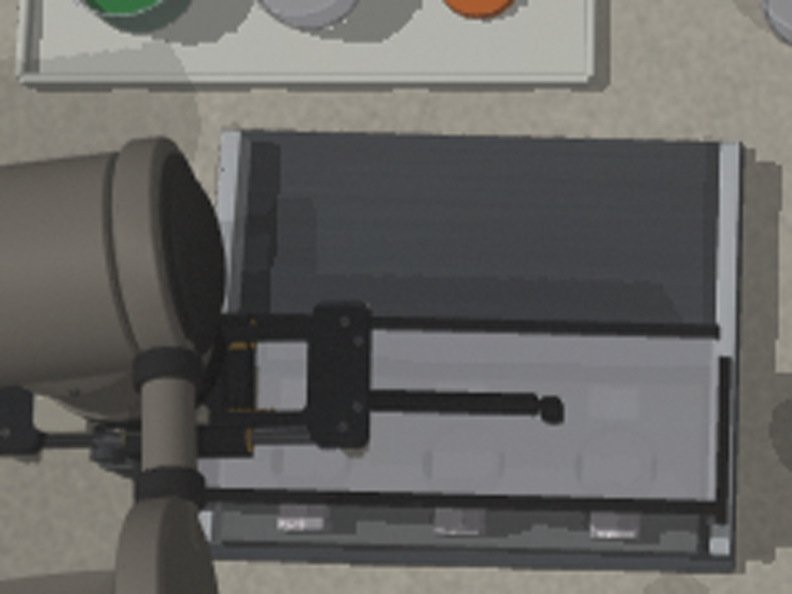

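step_arm --moves '[0,0,0.8,0,0,0,1,0,0,0.8,0,0,0,1,0,-0.5,0,0,0,0,1,0,-0.6,0,0,0,0,1,0,-0.6,0,0,0,0,1,0,-0.6,0,0,0,0,1,0,-0.4,0,0,0,0,1,0,-0.2,0,0,0,0,1]'

```text
time: 4.2
tool_pos: [519.4, 211.8, 208.5]
tcp_rot: [-3.13, 0.014, 0.019]
contact_force: [0.6, -3.0, 1.1]
grip_width: 0.4
```

step_arm --moves '[0,-0.3,0,0,0,0,1,0,-0.2,0,0,0,0,1,0,-0.2,0,0,0,0,1,0,-0.2,0,0,0,0,1]'

```text
time: 4.53
tool_pos: [519.7, 221.7, 210.1]
tcp_rot: [3.132, 0.014, 0.018]
contact_force: [-1.0, -23.4, 6.7]
grip_width: 0.2
```

step_arm --moves '[-0.2,0.8,0,0.2,0,0.1,1,-0.2,1,0,0.2,-0.2,0.1,1,-0.2,1,0,0,-0.2,0.1,1,-0.2,1,0,0,0,0,1,-0.2,1,0,0,0,0,1,-0.2,1,0,0,0,0,1,-0.2,1,0,0,0,0,1,0,0.8,0,0,0,0,1]'

```text
time: 5.2
tool_pos: [489.8, 70.0, 207.7]
tcp_rot: [-3.117, 0.046, 0.002]
contact_force: [0.6, -0.0, 0.4]
grip_width: 0.4
```

Run:
```python
from h import *
st()
im,T=snap('scene','s1',(170,150,490,390),2.4)
```

```text
t 5.2 tcp [489.8  70.  207.7] rpy deg [-1.7857e+02  2.6200e+00  1.2000e-01] F [ 0.6 -0.   0.4] M [ 0.05 -0.02  0.05] w 0.4 q [-0.03  0.33  1.6   0.02  1.26  1.53]
```

View pics/s1.png

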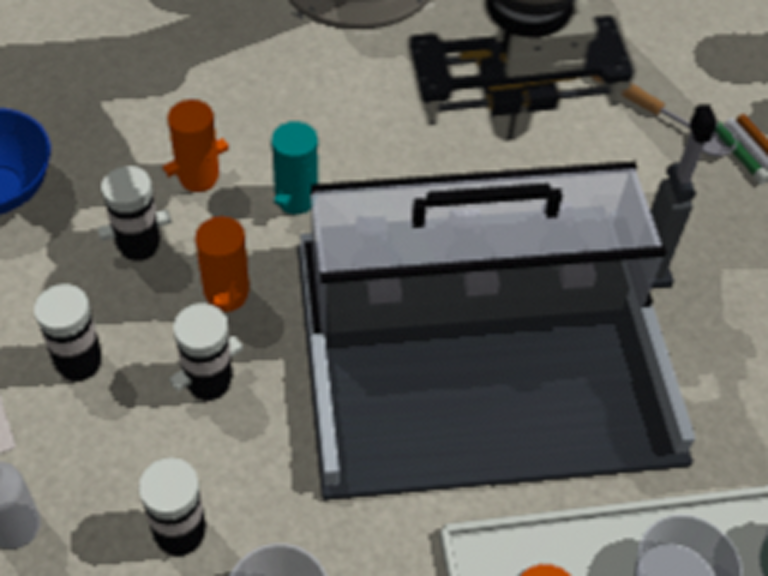

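step_arm --moves '[0.2,0.6,0,-0.2,0.3,0,1,0,0.3,0.6,-0.2,0.3,0,1,0,0,0.8,0,0,0,1,0,0,0.7,0,0,0,1,0,0,0.2,0,0,0,1]'

```text
time: 5.67
tool_pos: [497.0, 49.1, 161.3]
tcp_rot: [3.136, -0.008, -0.001]
contact_force: [-0.8, 0.3, -0.2]
grip_width: 0.8
```

Run:
```python
from h import *
st()
S=cam('scene'); p=proj(S,(524.6,247,235)); print(p,(p-[170,150])*2.4)
```

```text
t 5.67 tcp [497.   49.1 161.3] rpy deg [ 1.7967e+02 -4.6000e-01 -5.0000e-02] F [-0.8  0.3 -0.2] M [0.04 0.06 0.04] w 0.8 q [-0.05  0.36  1.7  -0.01  1.08  1.52]
[462.25917144 201.70862373] [701.42201144 124.10069696]
```

step_arm --moves '[0.8,0.03,0,0,0,0,1,0.8,0.03,0,0,0,0,1,0.8,0.03,0,0,0,0,1,0.8,0.03,0,0,0,0,1,0.8,0.03,0,0,0,0,1,0.8,0.03,0,0,0,0,1,0.8,0.03,0,0,0,0,1,0.5,0.03,0,0,0,0,1]'

```text
time: 6.33
tool_pos: [616.7, 46.7, 160.3]
tcp_rot: [3.132, 0.007, 0.004]
contact_force: [-3.2, 0.2, 1.8]
grip_width: 0.5
```

step_arm --moves '[0.4,0,0,0,0,0,1,0.3,0,0,0,0,0,1,0.3,0,0,0,0,0,1,0.2,0,0,0,0,0,1]'

```text
time: 6.67
tool_pos: [631.6, 46.9, 160.1]
tcp_rot: [3.129, 0.036, 0.005]
contact_force: [-17.8, -2.5, 10.3]
grip_width: 0.2
```

step_arm --moves '[0.3,0,0,0,0,0,1,0.3,0,0,0,0,0,1]'

```text
time: 6.83
tool_pos: [631.2, 46.9, 160.4]
tcp_rot: [3.126, 0.067, 0.004]
contact_force: [-27.7, -3.7, 14.2]
grip_width: 0.7
```

step_arm --moves '[-0.6,0,0,0.1,0.4,0,1,-0.6,0,-0.6,0.1,0.4,0,1,-1,0.6,-0.8,0,0.1,0,1,-1,1,-0.5,0,0,0,1,-0.8,1,0,0,0,0,0.3,-0.8,1,0,0,0,0,0.3,-0.8,1,0,0,0,0,0.3,-0.8,1,0,0,0,0,0.3]'

```text
time: 7.5
tool_pos: [502.5, -62.1, 203.0]
tcp_rot: [-3.142, -0.004, 0.016]
contact_force: [-0.0, -0.7, -0.5]
grip_width: 22.4
```

Run:
```python
from h import *
st()
im,T=snap('top','t2')
im,T=snap('scene','s2')
```

```text
t 7.5 tcp [502.5 -62.1 203. ] rpy deg [-180.     -0.2     0.91] F [-0.  -0.7 -0.5] M [0.05 0.05 0.02] w 22.4 q [-0.28  0.33  1.62  0.    1.2   1.28]
```

View pics/t2.png

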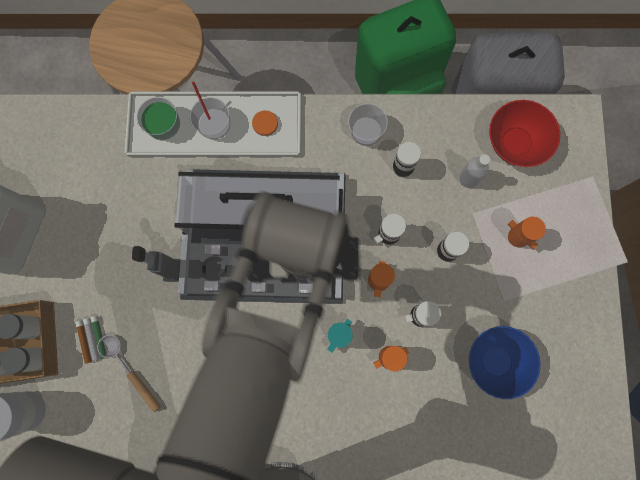

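View pics/s2.png

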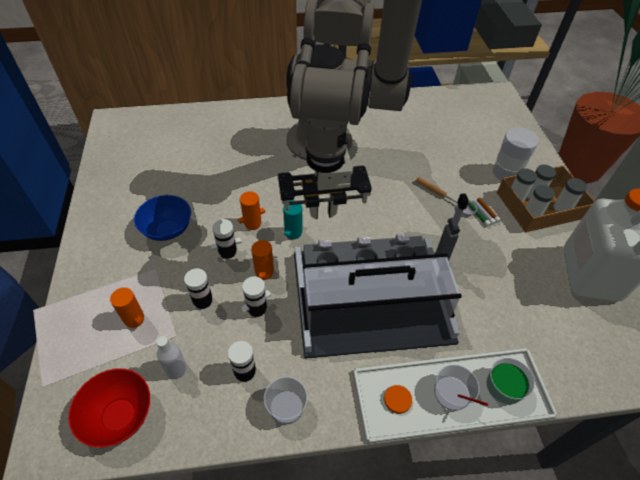

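```bash
cat >> h.py <<'E'
def plan(tgt,yaw_deg,g,n=None,start=None):
    """rows to go straight to tgt with yaw, tool down"""
    p,r=pose() if start is None else start
    if start is None:
        pass
    Rt=R.from_euler('xyz',[np.pi,0,np.radians(yaw_deg)])
    rv=(r.inv()*Rt).as_rotvec()
    # long way avoidance: assume small enough
    dp=np.array(tgt,float)-p
    need=max(np.abs(dp).max()/19,np.linalg.norm(dp[:2])/20,np.degrees(np.linalg.norm(rv))/3.9,1)
    if n is None: n=int(np.ceil(need))
    rows=[]
    for k in range(n):
        rk=r*R.from_rotvec(rv*k/n)
        t=rk.inv().apply(dp/n)/20
        w=np.degrees(rv/n)/4
        rows.append(list(np.round(t,2)+0.)+list(np.round(w,2)+0.)+[g])
    for i in range(0,n,8): print([v if v!=int(v) else int(v) for row in rows[i:i+8] for v in [float(x) for x in row]])
E
python3 - <<'E'
from h import *
T=cam('top')
for n,p in [('or2',(393,357)),('or1',(382,276)),('teal',(341,334))]: print(n,onz(T,p,105))
print(plan((393,-335,215),45,-1))
E
```

```text
or2 [ 335.14622104 -230.09785555  105.        ]
or1 [ 498.47253503 -210.53238519  105.        ]
teal [ 380.58888144 -125.85470398  105.        ]
[-0.37, 0.9, -0.04, 0, 0, -0.74, -1, -0.42, 0.88, -0.04, 0, 0, -0.74, -1, -0.46, 0.86, -0.04, 0, 0, -0.74, -1, -0.51, 0.83, -0.04, 0, 0, -0.74, -1, -0.55, 0.8, -0.04, 0, 0, -0.74, -1, -0.59, 0.78, -0.04, 0, 0, -0.74, -1, -0.63, 0.74, -0.04, 0, 0, -0.74, -1, -0.67, 0.71, -0.04, 0, 0, -0.74, -1]
[-0.7, 0.68, -0.04, 0, 0, -0.74, -1, -0.74, 0.64, -0.04, 0, 0, -0.74, -1, -0.77, 0.6, -0.04, 0, 0, -0.74, -1, -0.8, 0.56, -0.04, 0, 0, -0.74, -1, -0.83, 0.52, -0.04, 0, 0, -0.74, -1, -0.85, 0.47, -0.04, 0, 0, -0.74, -1, -0.87, 0.43, -0.04, 0, 0, -0.74, -1]
None
```

step_arm --moves '[-0.37,0.9,-0.04,0,0,-0.74,-1,-0.42,0.88,-0.04,0,0,-0.74,-1,-0.46,0.86,-0.04,0,0,-0.74,-1,-0.51,0.83,-0.04,0,0,-0.74,-1,-0.55,0.8,-0.04,0,0,-0.74,-1,-0.59,0.78,-0.04,0,0,-0.74,-1,-0.63,0.74,-0.04,0,0,-0.74,-1,-0.67,0.71,-0.04,0,0,-0.74,-1]'

```text
time: 8.27
tool_pos: [450.8, -207.9, 212.3]
tcp_rot: [3.134, -0.014, 0.452]
contact_force: [0.1, -0.4, 0.2]
grip_width: 80.9
```

step_arm --moves '[-0.7,0.68,-0.04,0,0,-0.74,-1,-0.74,0.64,-0.04,0,0,-0.74,-1,-0.77,0.6,-0.04,0,0,-0.74,-1,-0.8,0.56,-0.04,0,0,-0.74,-1,-0.83,0.52,-0.04,0,0,-0.74,-1,-0.85,0.47,-0.04,0,0,-0.74,-1,-0.6,0.4,-0.04,0,0,-0.5,-1,0,0,0,0,0,0,-1]'

```text
time: 8.93
tool_pos: [414.3, -338.7, 220.1]
tcp_rot: [3.118, -0.014, 0.821]
contact_force: [0.8, 0.1, 0.0]
grip_width: 91.9
```

Run:
```python
from h import *
st()
im,C=snap('wrist','w1')
im,C=snap('top','t3')
```

```text
t 8.93 tcp [ 414.3 -338.7  220.1] rpy deg [178.67  -0.78  47.02] F [0.8 0.1 0. ] M [-0.03 -0.   -0.01] w 91.9 q [-0.84  0.35  1.53  0.02  1.24 -0.09]
```

View pics/w1.png

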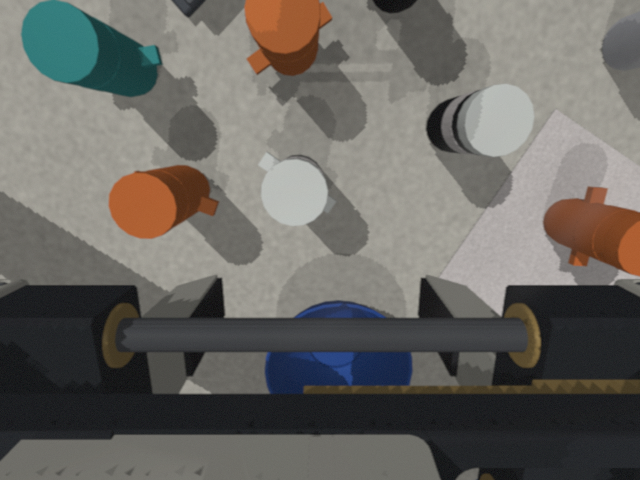

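View pics/t3.png

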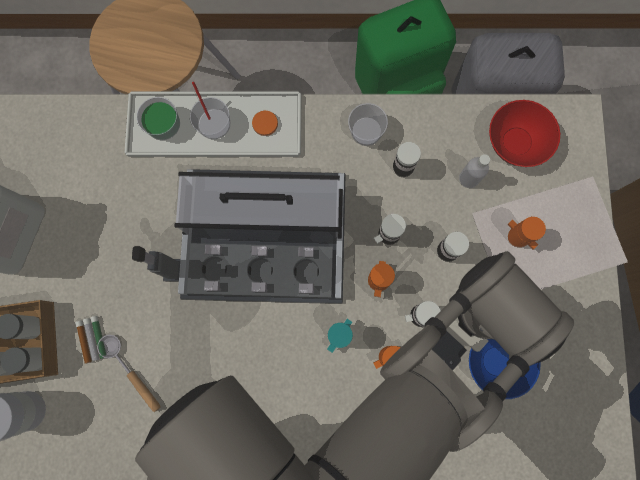

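```bash
cat >> h.py <<'E'
def lid(im,uv,r,z,C,thr=150):
    hsv=cv2.cvtColor(im,cv2.COLOR_BGR2HSV)
    m=((hsv[:,:,1]<40)&(hsv[:,:,2]>thr)).astype(np.uint8)
    m2=np.zeros_like(m); cv2.circle(m2,(int(uv[0]),int(uv[1])),int(r),1,-1); m&=m2
    m=cv2.morphologyEx(m,cv2.MORPH_OPEN,np.ones((5,5)))
    cs,_=cv2.findContours(m,cv2.RETR_EXTERNAL,cv2.CHAIN_APPROX_NONE)
    c=max(cs,key=cv2.contourArea); e=cv2.fitEllipse(c)
    (x,y),rr=cv2.minEnclosingCircle(c)
    return e,(x,y),rr,onz(C,e[0],z),m*255
E
python3 - <<'E'
from h import *
im=cv2.imread('pics/w1_full.png')
C=cam('wrist',pose())
e,c,r,P,m=lid(im,(295,192),42,105,C)
print(e,c,r,P)
cv2.imwrite('pics/w1c.png',cv2.resize(im[110:270,200:400],None,fx=4,fy=3.7,interpolation=cv2.INTER_CUBIC))
cv2.imwrite('pics/t3c.png',cv2.resize(cv2.imread('pics/t3_full.png')[160:310,130:360],None,fx=3.4,fy=3.4,interpolation=cv2.INTER_CUBIC))
E
```

```text
((289.56549072265625, 194.51853942871094), (72.47472381591797, 75.43746185302734), 153.8998260498047) (287.5, 196.0) 40.94213104248047 [ 421.16053161 -299.00139589  105.        ]
```

View pics/w1c.png

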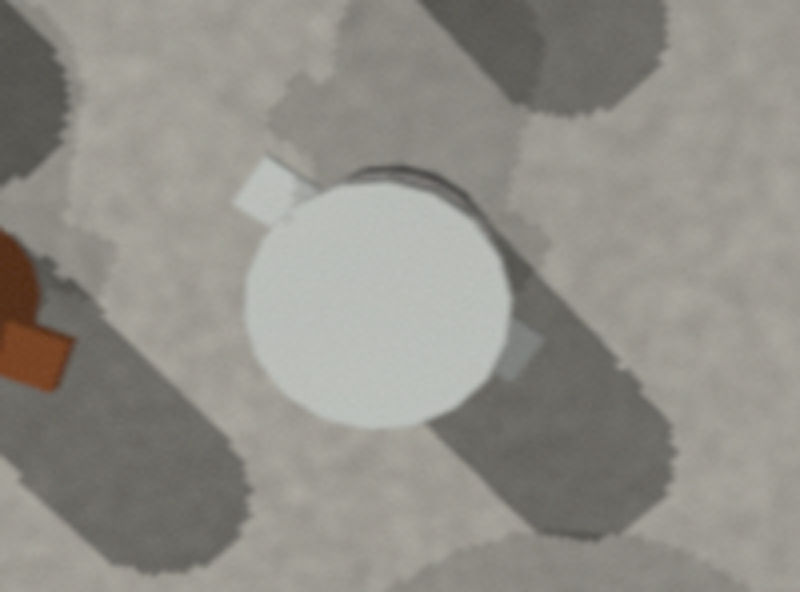

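View pics/t3c.png

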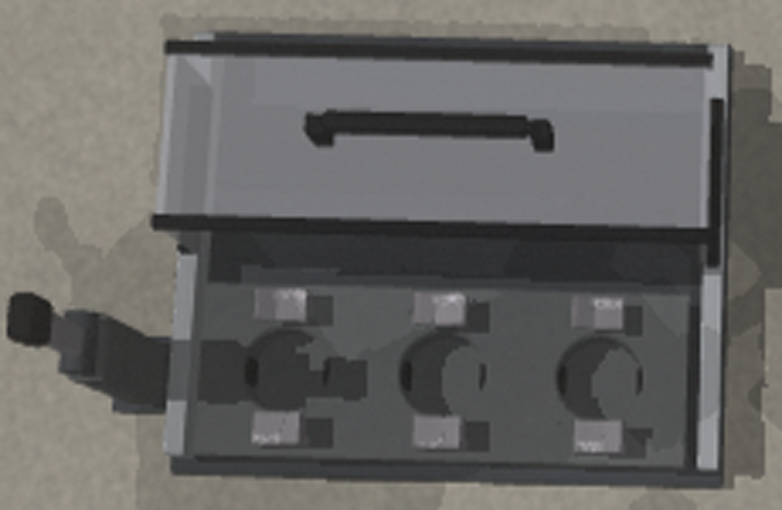

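Run:
```python
from h import *
C=cam('wrist',pose()); T=cam('top')
print('lid',onz(C,(294.5,192.4),105))
a=onz(C,(262.5,158.4),40);b=onz(C,(332.5,207.8),40);print(a,b,(a+b)/2,np.linalg.norm(a-b),np.degrees(np.arctan2(*(a-b)[[1,0]])))
t=lambda x,y:(130+x/3.4,160+y/3.4)
for n,p,z in [('mid',t(444,376),50),('right',t(601,378),50),('left',t(287,374),50),('mhF',t(437,431),73),('mhB',t(440,306),73),('rhF',t(598,437),73),('rhB',t(599,312),73),('hoodfront',t(430,229),139)]: print(n,onz(T,p,z))
```

```text
lid [ 424.96322632 -300.39044668  105.        ]
[ 416.68978266 -262.85549944   40.        ] [ 432.15952922 -339.56314551   40.        ] [ 424.42465594 -301.20932247   40.        ] 78.25200332434528 101.40198961369704
mid [516.55955998  46.89118676  50.        ]
right [515.34215008 -52.96998397  50.        ]
left [517.77780255 146.8206598   50.        ]
mhF [479.26036798  47.45487502  73.        ]
mhB [557.87094307  47.4775215   73.        ]
rhF [475.60219041 -52.49782346  73.        ]
rhB [554.11101683 -52.41315403  73.        ]
hoodfront [593.57571694  45.84723756 139.        ]
```

Run:
```python
from h import *
plan((424.8,-300.6,150),46,-0.6)
```

```text
[0.4, -0.23, 0.87, 0.08, -0.05, 0.06, -0.6, 0.4, -0.23, 0.87, 0.08, -0.05, 0.06, -0.6, 0.41, -0.22, 0.87, 0.08, -0.05, 0.06, -0.6, 0.41, -0.22, 0.87, 0.08, -0.05, 0.06, -0.6]
```

step_arm --moves '[0.4,-0.23,0.87,0.08,-0.05,0.06,-0.6,0.4,-0.23,0.87,0.08,-0.05,0.06,-0.6,0.41,-0.22,0.87,0.08,-0.05,0.06,-0.6,0.41,-0.22,0.8,0.08,-0.05,0.06,-0.6,0,0,0,0,0,0,-0.6]'

```text
time: 9.45
tool_pos: [429.1, -294.9, 151.0]
tcp_rot: [3.139, -0.002, 0.8]
contact_force: [-0.2, 1.4, 0.7]
grip_width: 73.6
```

Run:
```python
from h import *
st()
im,C=snap('wrist','w2')
plan((424.8,-300.6,64),46,-0.6)
```

```text
t 9.45 tcp [ 429.1 -294.9  151. ] rpy deg [ 1.7984e+02 -1.3000e-01  4.5830e+01] F [-0.2  1.4  0.7] M [ 0.04  0.   -0.04] w 73.6 q [-0.75  0.41  1.65  0.    1.08  0.02]
[-0.07, -0.01, 0.88, 0.01, -0.01, -0.01, -0.6, -0.07, -0.01, 0.88, 0.01, -0.01, -0.01, -0.6, -0.07, 0, 0.88, 0.01, -0.01, -0.01, -0.6, -0.07, 0, 0.88, 0.01, -0.01, -0.01, -0.6, -0.07, 0, 0.88, 0.01, -0.01, -0.01, -0.6]
```

View pics/w2.png

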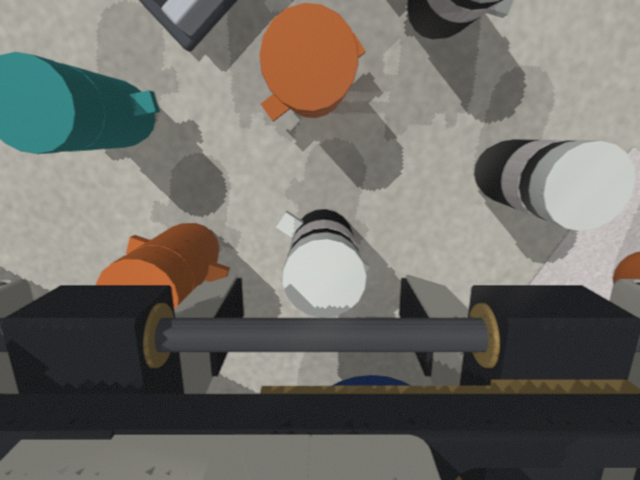

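Pot B's lid (323,275) is centred between the jaws and orange (140,280) is clear. Going down.

step_arm --moves '[-0.18,-0.01,0.5,0,0,0,-0.6,-0.15,-0.01,0.88,0,0,0,-0.6,0,0,0.88,0,0,0,-0.6,0,0,0.8,0,0,0,-0.6,0,0,0.6,0,0,0,-0.6,0,0,0.35,0,0,0,-0.6,0,0,0,0,0,0,-0.6]'

```text
time: 10.08
tool_pos: [429.0, -305.3, 74.4]
tcp_rot: [3.12, -0.002, 0.801]
contact_force: [-0.0, 0.2, 0.7]
grip_width: 73.6
```

Run:
```python
from h import *
st();plan((424.8,-300.6,64),46,-0.6,n=2)
```

```text
t 10.08 tcp [ 429.  -305.3   74.4] rpy deg [ 1.7879e+02 -1.4000e-01  4.5910e+01] F [-0.   0.2  0.7] M [-0.03  0.04 -0.01] w 73.6 q [-0.77  0.51  1.74  0.    0.88  0.  ]
[0.01, -0.16, 0.26, 0.15, -0.02, -0.01, -0.6, 0.01, -0.16, 0.26, 0.15, -0.02, -0.01, -0.6]
```

step_arm --moves '[0.01,-0.16,0.26,0.15,-0.02,0,-0.6,0.01,-0.16,0.26,0.15,-0.02,0,-0.6,0,0,0,0,0,0,-0.6]'

```text
time: 10.33
tool_pos: [425.1, -301.7, 64.8]
tcp_rot: [3.14, 0.001, 0.8]
contact_force: [0.2, -0.0, 0.5]
grip_width: 73.9
```

Good. Close.

step_arm --moves '[0,0,0,0,0,0,1,0,0,0,0,0,0,1,0,0,0,0,0,0,1,0,0,0,0,0,0,1,0,0,0,0,0,0,1,0,0,-0.2,0,0,0,1,0,0,-0.5,0,0,0,1,0,0,-0.8,0,0,0,1]'

```text
time: 11.0
tool_pos: [423.9, -300.3, 94.8]
tcp_rot: [-3.138, 0.001, 0.801]
contact_force: [-0.3, -0.1, -2.7]
grip_width: 49.5
```

Run:
```python
from h import *
p,r=pose()
plan((424.8,-300.6,195),46,1)
r=R.from_euler('xyz',[np.pi,0,np.radians(46)])
plan((518,47.2,195),46,1,start=(np.array([424.8,-300.6,195]),r))
```

```text
[0, 0, -0.84, -0.01, 0, -0.01, 1, 0, 0, -0.84, -0.01, 0, -0.01, 1, 0, 0.01, -0.84, -0.01, 0, -0.01, 1, 0, 0.01, -0.84, -0.01, 0, -0.01, 1, 0, 0.01, -0.84, -0.01, 0, -0.01, 1, 0, 0.01, -0.84, -0.01, 0, -0.01, 1]
[0.83, -0.46, 0, 0, 0, 0, 1, 0.83, -0.46, 0, 0, 0, 0, 1, 0.83, -0.46, 0, 0, 0, 0, 1, 0.83, -0.46, 0, 0, 0, 0, 1, 0.83, -0.46, 0, 0, 0, 0, 1, 0.83, -0.46, 0, 0, 0, 0, 1, 0.83, -0.46, 0, 0, 0, 0, 1, 0.83, -0.46, 0, 0, 0, 0, 1]
[0.83, -0.46, 0, 0, 0, 0, 1, 0.83, -0.46, 0, 0, 0, 0, 1, 0.83, -0.46, 0, 0, 0, 0, 1, 0.83, -0.46, 0, 0, 0, 0, 1, 0.83, -0.46, 0, 0, 0, 0, 1, 0.83, -0.46, 0, 0, 0, 0, 1, 0.83, -0.46, 0, 0, 0, 0, 1, 0.83, -0.46, 0, 0, 0, 0, 1]
[0.83, -0.46, 0, 0, 0, 0, 1, 0.83, -0.46, 0, 0, 0, 0, 1, 0.83, -0.46, 0, 0, 0, 0, 1]
```

step_arm --moves '[0,0,-0.84,0,0,0,1,0,0,-0.84,0,0,0,1,0,0,-0.84,0,0,0,1,0,0,-0.84,0,0,0,1,0,0,-0.84,0,0,0,1,0,0,-0.4,0,0,0,1,0,0,0,0,0,0,1]'

```text
time: 11.58
tool_pos: [424.2, -300.3, 198.1]
tcp_rot: [3.14, 0.0, 0.801]
contact_force: [0.6, 0.2, -1.9]
grip_width: 49.4
```

step_arm --moves '[0.4,-0.2,0,0,0,0,1,0.83,-0.46,0,0,0,0,1,0.83,-0.46,0,0,0,0,1,0.83,-0.46,0,0,0,0,1,0.83,-0.46,0,0,0,0,1,0.83,-0.46,0,0,0,0,1,0.83,-0.46,0,0,0,0,1,0.83,-0.46,0,0,0,0,1]'

```text
time: 12.25
tool_pos: [459.2, -155.4, 191.1]
tcp_rot: [-3.131, 0.003, 0.794]
contact_force: [0.2, 0.5, -1.5]
grip_width: 49.6
```

step_arm --moves '[0.83,-0.46,0,0,0,0,1,0.83,-0.46,0,0,0,0,1,0.83,-0.46,0,0,0,0,1,0.83,-0.46,0,0,0,0,1,0.83,-0.46,0,0,0,0,1,0.83,-0.46,0,0,0,0,1,0.4,-0.2,0,0,0,0,1,0,0,0,0,0,0,1]'

```text
time: 12.92
tool_pos: [487.5, -21.3, 182.5]
tcp_rot: [-3.113, 0.009, 0.799]
contact_force: [-1.4, 0.1, -2.8]
grip_width: 49.6
```

Run:
```python
from h import *
st()
plan((518,47.2,195),45,1)
im,C=snap('scene','s3')
```

```text
t 12.92 tcp [487.5 -21.3 182.5] rpy deg [-178.37    0.53   45.77] F [-1.4  0.1 -2.8] M [-0.03 -0.01 -0.04] w 49.6 q [-0.21  0.33  1.67  0.01  1.17  0.56]
[0.88, -0.33, -0.16, -0.1, 0.03, 0.05, 1, 0.88, -0.33, -0.16, -0.1, 0.03, 0.05, 1, 0.88, -0.33, -0.16, -0.1, 0.03, 0.05, 1, 0.88, -0.33, -0.16, -0.1, 0.03, 0.05, 1]
```

View pics/s3.png

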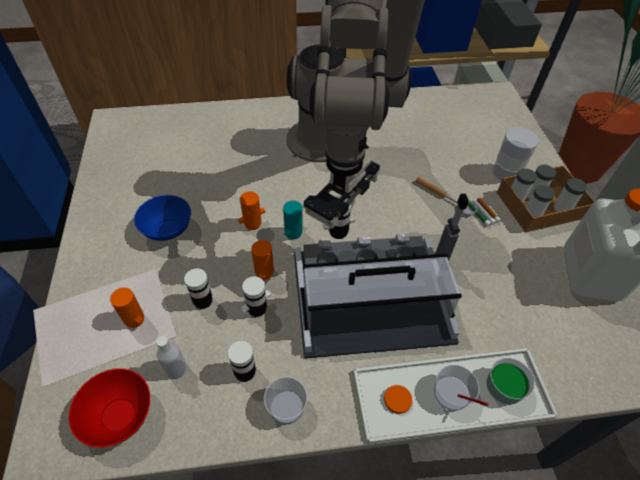

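step_arm --moves '[0.88,-0.33,-0.16,-0.1,0.03,0.05,1,0.88,-0.33,-0.16,-0.1,0.03,0.05,1,0.88,-0.33,-0.1,-0.1,0.03,0.05,1,0.8,-0.3,0,-0.1,0.03,0.05,1,0,0,0,0,0,0,1]'

```text
time: 13.38
tool_pos: [516.6, 42.4, 188.7]
tcp_rot: [-3.14, 0.006, 0.779]
contact_force: [-0.6, 0.6, -2.9]
grip_width: 48.8
```

Run:
```python
from h import *
st()
im,C=snap('wrist','w3')
plan((518,47.2,145),45,1)
```

```text
t 13.38 tcp [516.6  42.4 188.7] rpy deg [-179.91    0.35   44.61] F [-0.6  0.6 -2.9] M [ 0.05 -0.11  0.04] w 48.8 q [-0.06  0.37  1.6  -0.    1.18  0.73]
[0.1, -0.05, 0.73, -0.01, 0.04, -0.03, 1, 0.1, -0.05, 0.73, -0.01, 0.04, -0.03, 1, 0.1, -0.05, 0.73, -0.01, 0.04, -0.03, 1]
```

View pics/w3.png

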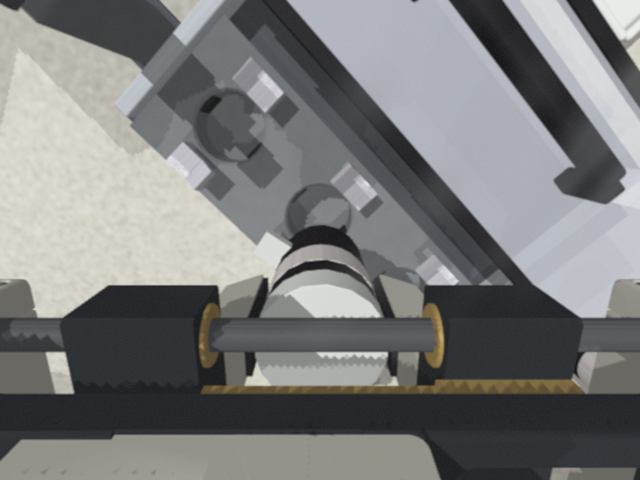

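Run:
```python
from h import *
C=cam('wrist',pose())
print('left',onz(C,(230,126),50),'midhook',onz(C,(356,184),73),'lhooks',onz(C,(258,80),73),onz(C,(190,160),73),'mid top edge of hole',onz(C,(319,184),50))
p,_=pose()
for z in (150,165,175): print(z, onz(C,(264,241),z)-p)
```

```text
left [522.76846469 146.62557489  50.        ] midhook [561.0382114   48.58962313  73.        ] lhooks [563.19956813 148.57031753  73.        ] [487.72205426 147.80537203  73.        ] mid top edge of hole [539.23174367  66.08786927  50.        ]
150 [-10.66211188  33.65138565 -38.59850694]
165 [ -5.68843862  35.07286385 -23.59850694]
175 [ -2.37265645  36.02051599 -13.59850694]
```

step_arm --moves '[0.1,-0.04,0.6,0,0.02,0,1,0.1,-0.04,0.73,0,0.02,0,1,0.08,-0.03,0.5,0,0.02,0,1,0,0,0,0,0,0,1]'

```text
time: 13.77
tool_pos: [517.1, 41.4, 150.5]
tcp_rot: [-3.141, 0.006, 0.777]
contact_force: [-1.1, -0.0, -3.1]
grip_width: 49.0
```

Run:
```python
from h import *
st()
plan((519,47.3,118),46,1)
```

```text
t 13.77 tcp [517.1  41.4 150.5] rpy deg [-179.94    0.34   44.5 ] F [-1.1 -0.  -3.1] M [-0.    0.02 -0.02] w 49.0 q [-0.07  0.41  1.65 -0.    1.09  0.73]
[0.14, -0.07, 0.81, -0.01, 0.04, -0.19, 1, 0.14, -0.07, 0.81, -0.01, 0.04, -0.19, 1]
```

step_arm --moves '[0.28,-0.14,0.2,0,0,0,1,0.15,-0.07,0.5,0,0,0,1,0,0,0,0,0,0,1]'

```text
time: 14.02
tool_pos: [520.1, 48.0, 135.8]
tcp_rot: [-3.141, 0.007, 0.773]
contact_force: [-0.5, 0.8, -2.6]
grip_width: 49.1
```

Run:
```python
from h import *
st()
plan((519,47.3,118),45,1)
```

```text
t 14.02 tcp [520.1  48.  135.8] rpy deg [-179.95    0.4    44.31] F [-0.5  0.8 -2.6] M [-0.01 -0.   -0.03] w 49.1 q [-0.05  0.43  1.66 -0.01  1.06  0.75]
[-0.06, -0.01, 0.89, -0.01, 0.1, -0.17, 1]
```

step_arm --moves '[-0.03,0,0.5,0,0,0,1,0,0,0.4,0,0,0,1,0,0,0.2,0,0,0,1,0,0,0.1,0,0,0.5,1]'

```text
time: 14.35
tool_pos: [520.4, 47.0, 111.5]
tcp_rot: [3.14, 0.006, 0.739]
contact_force: [0.1, 0.4, -2.4]
grip_width: 48.7
```

step_arm --moves '[0,0,0.3,0,0,0.8,1,0,0,0.3,0,0,0.8,1,0,0,0.3,0,0,0.8,1]'

```text
time: 14.6
tool_pos: [529.7, 50.5, 104.9]
tcp_rot: [3.13, -0.019, 0.564]
contact_force: [-5.1, 9.2, 31.3]
grip_width: 49.0
```

step_arm --moves '[0,0,-0.2,0,0,0,1,0,0,0,0,0,0,1]'

```text
time: 14.77
tool_pos: [530.4, 51.2, 111.3]
tcp_rot: [3.129, -0.022, 0.562]
contact_force: [-2.5, 0.3, -1.8]
grip_width: 49.1
```

Run:
```python
from h import *
st()
im,C=snap('scene','s4',(280,130,480,290),4)
im,C=snap('wrist','w4')
```

```text
t 14.77 tcp [530.4  51.2 111.3] rpy deg [179.27  -1.27  32.19] F [-2.5  0.3 -1.8] M [-0.1   0.44 -0.04] w 49.1 q [-0.05  0.46  1.68  0.    0.97  0.96]
```

View pics/s4.png

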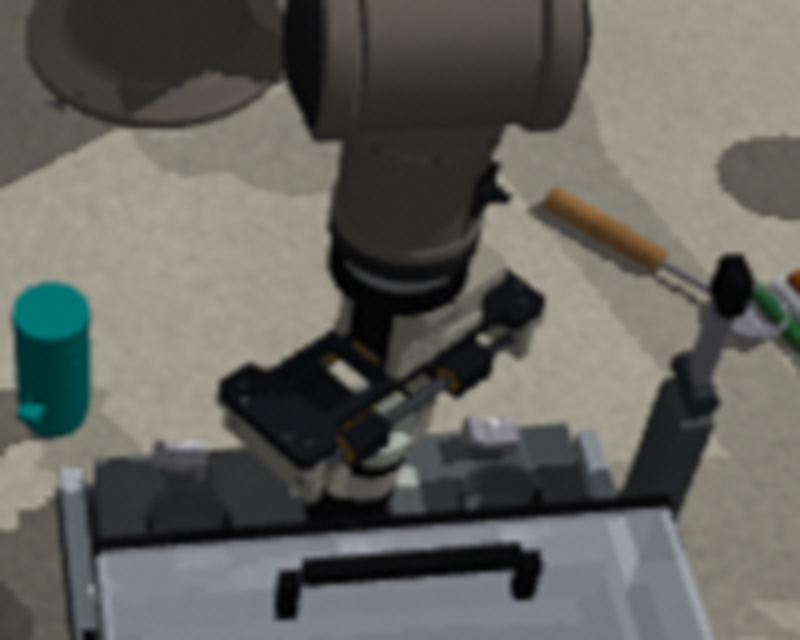

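View pics/w4.png

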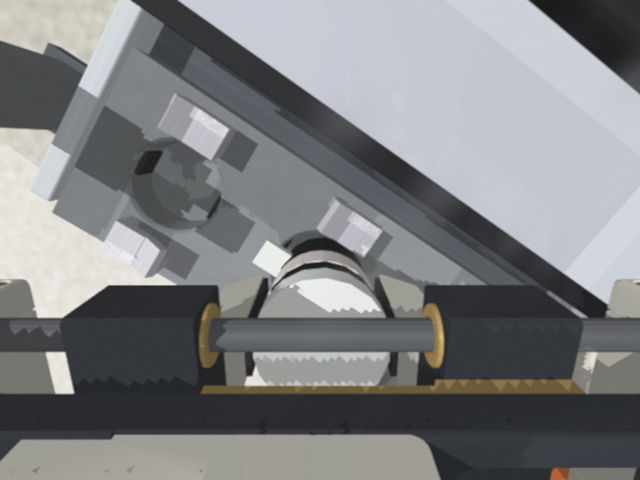

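Run:
```python
from h import *
C=cam('wrist',pose())
print('left',onz(C,(177,188),50),'mid back hook',onz(C,(352,222),73),'lhooks',onz(C,(200,117),73),onz(C,(134,240),73))
print('ear end', onz(C,(254,256),111-64.8+40))
im=cv2.imread('pics/w4_full.png'); cv2.imwrite('pics/w4c.png',cv2.resize(im[190:390,200:440],None,fx=3.2,fy=3))
im=cv2.imread('pics/s4_full.png'); cv2.imwrite('pics/s4c.png',cv2.resize(im[220:270,330:400],None,fx=10,fy=10,interpolation=cv2.INTER_CUBIC))
```

```text
left [522.51266705 146.50784655  50.        ] mid back hook [563.68917354  51.02934705  73.        ] lhooks [568.21227142 146.92476456  73.        ] [491.11343676 147.7654799   73.        ]
ear end [522.92512176  87.19406397  86.2       ]
```

View pics/w4c.png

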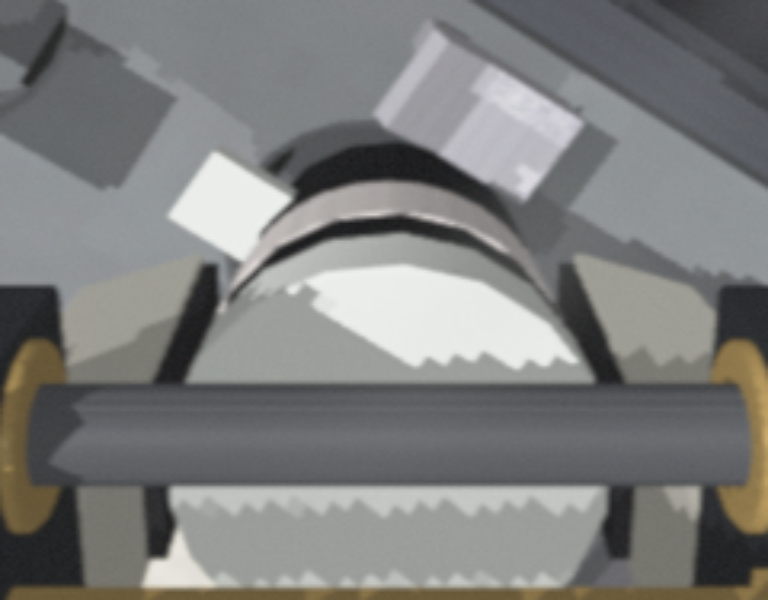

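View pics/s4c.png

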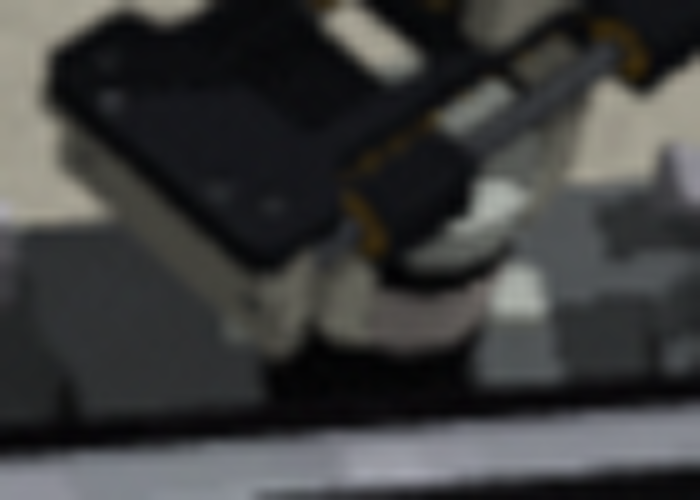

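Run:
```python
from h import *
plan((519.5,47,135),32,1,n=3)
```

```text
[-0.18, -0.03, -0.42, 0.06, -0.1, 0.02, 1, -0.18, -0.03, -0.42, 0.06, -0.1, 0.02, 1, -0.18, -0.03, -0.42, 0.06, -0.1, 0.02, 1]
```

step_arm --moves '[0,0,-0.42,0.06,-0.1,0,1,0,0,-0.42,0.06,-0.1,0,1,-0.27,-0.03,-0.3,0.06,-0.1,0,1,-0.27,-0.03,0,0,0,0,1,0,0,0,0,0,0,1]'

```text
time: 15.28
tool_pos: [520.0, 45.5, 131.3]
tcp_rot: [-3.14, 0.0, 0.563]
contact_force: [1.6, 0.7, -1.8]
grip_width: 49.1
```

Run:
```python
from h import *
st()
im,C=snap('scene','s5',(310,190,420,280),7)
im,C=snap('top','t5',(180,200,320,320),5)
```

```text
t 15.28 tcp [520.   45.5 131.3] rpy deg [-1.7994e+02  1.0000e-02  3.2280e+01] F [ 1.6  0.7 -1.8] M [ 0.15 -0.26 -0.04] w 49.1 q [-0.06  0.43  1.67  0.    1.04  0.95]
```

View pics/s5.png

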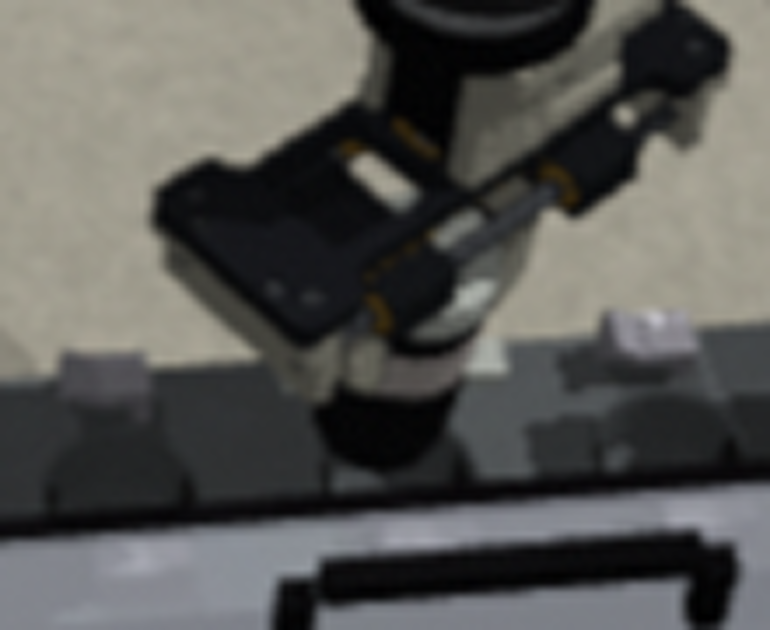

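View pics/t5.png

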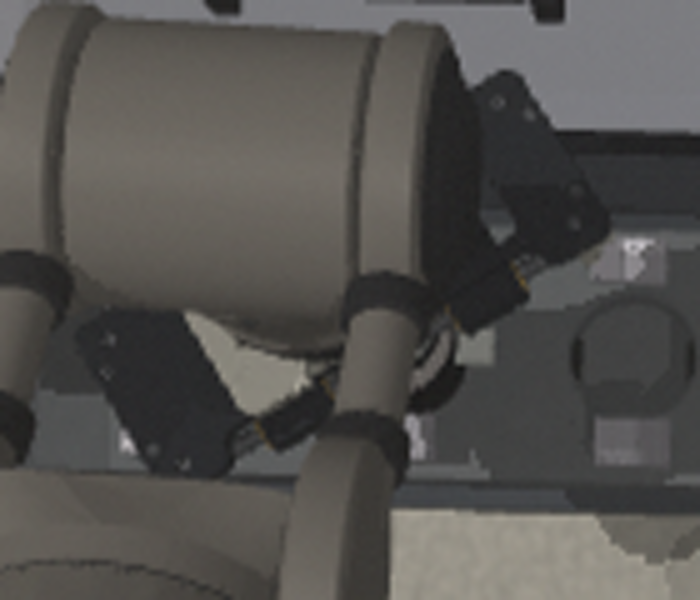

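Run:
```python
from h import *
S=cam('scene')
f=lambda P:(proj(S,P)-[310,190])*7
b=np.array([520,45.5,66.5])
th=np.linspace(0,2*np.pi,25)[:-1]
Q=np.array([f(b+[22*np.cos(t),22*np.sin(t),0]) for t in th]); print('base bottom',Q[Q[:,1].argmax()],Q[:,0].min(),Q[:,0].max())
Q=np.array([f(b+[25*np.cos(t),25*np.sin(t),13]) for t in th]); print('taper top',Q[Q[:,1].argmax()],Q[:,0].min(),Q[:,0].max())
print('lid c',f(b+[0,0,105]))
for c in((518.5,47,50),(519.5,47,50)): print('pads', f(np.array(c)+[0,27,0]),f(np.array(c)+[0,-27,0]))
print(onz(S,(310+462/7,190+475/7),50),onz(S,(310+325/7,190+483/7),50))
```

```text
base bottom [405.17274558 495.03471013] 331.15009616201 454.80429593553316
taper top [410.70952352 480.09987755] 325.8001510056436 467.5469414863884
lid c [424.47155741 255.63114225]
pads [465.15800279 461.63606849] [317.76572728 476.14207278]
pads [465.73917094 463.85487326] [318.27449242 478.3768307 ]
[524.2204765   71.61994697  50.        ] [521.80972221  22.02191455  50.        ]
```

Run:
```python
from h import *
plan((529,51,116),32.3,1,n=2)
```

```text
[0.26, 0, 0.38, -0.01, 0.01, 0, 1, 0.26, 0, 0.38, -0.01, 0.01, 0, 1]
```

step_arm --moves '[0.3,0,0.1,0,0,0,1,0.26,0,0.3,0,0,0,1,0.05,0,0.4,0,0,0,1,0,0,0.2,0,0,0,1]'

```text
time: 15.72
tool_pos: [529.9, 52.2, 108.4]
tcp_rot: [-3.139, 0.004, 0.563]
contact_force: [-0.7, -0.8, -2.8]
grip_width: 49.2
```

step_arm --moves '[0,0,0.25,0,0,0,1,-0.2,0,0,0,0,0,1,-0.2,0,0,0,0,0,1,-0.2,0,0,0,0,0,1]'

```text
time: 16.05
tool_pos: [521.2, 49.8, 100.3]
tcp_rot: [-3.135, -0.002, 0.563]
contact_force: [3.1, 6.1, -0.0]
grip_width: 49.4
```

Now release and look.

step_arm --moves '[0,0,0,0,0,0,-0.4,0,0,0,0,0,0,-0.6,0,0,0,0,0,0,-0.6,0,0,0,0,0,0,-0.6]'

```text
time: 16.38
tool_pos: [520.5, 49.5, 100.0]
tcp_rot: [-3.135, -0.0, 0.563]
contact_force: [-0.6, 0.3, 0.1]
grip_width: 70.3
```

Run:
```python
from h import *
st()
im,C=snap('scene','s6',(310,190,420,280),7)
im,C=snap('wrist','w6')
```

```text
t 16.38 tcp [520.5  49.5 100. ] rpy deg [-1.796e+02 -2.000e-02  3.228e+01] F [-0.6  0.3  0.1] M [-0.04 -0.02  0.01] w 70.3 q [-0.06  0.48  1.7   0.01  0.97  0.95]
```

View pics/s6.png

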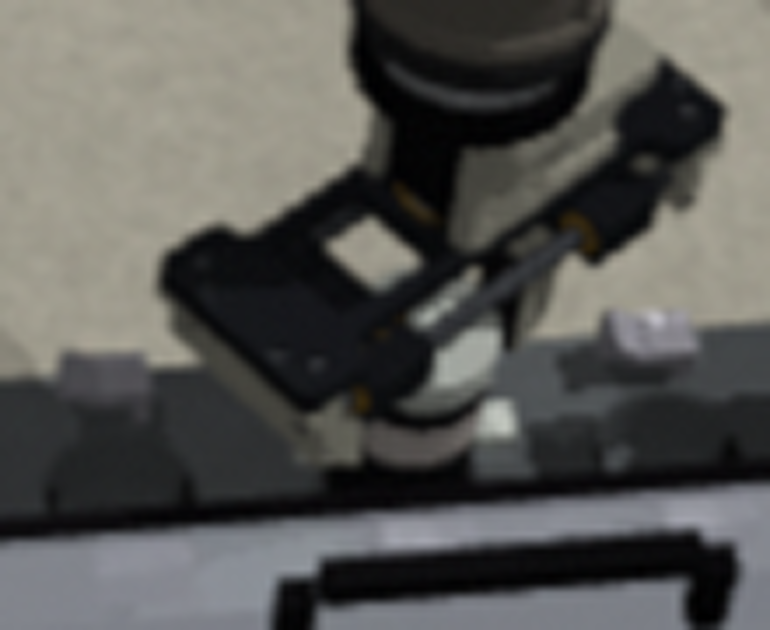

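View pics/w6.png

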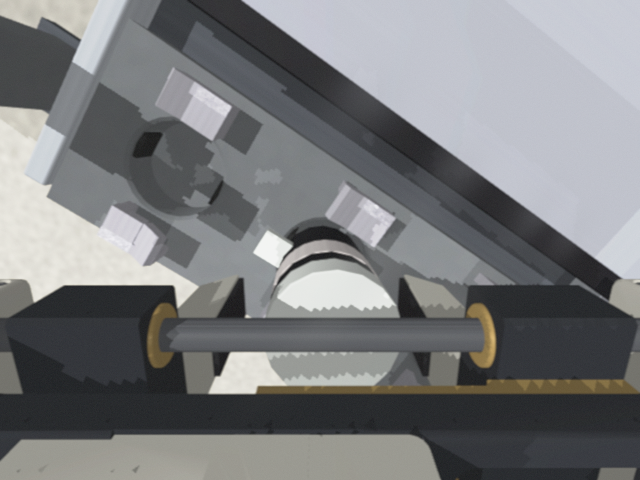

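step_arm --moves '[0,0,-0.5,0,0,0,-0.8,-0.2,0,-0.9,0,0,0,-0.8,-0.6,0,-0.9,0,0,0,-0.8,-0.8,0,-0.9,0,0,0,-0.8,-0.8,0,-0.9,0,0,0,1,-0.8,0,-0.5,0,0,0,1,0,0,0,0,0,0,1]'

```text
time: 17.07
tool_pos: [464.9, 13.3, 198.8]
tcp_rot: [-3.135, 0.001, 0.565]
contact_force: [0.9, -0.9, 0.8]
grip_width: 67.3
```

Run:
```python
from h import *
st()
im,C=snap('scene','s7',(310,190,420,280),7)
im,C=snap('wrist','w7')
```

```text
t 17.07 tcp [464.9  13.3 198.8] rpy deg [-1.7963e+02  6.0000e-02  3.2350e+01] F [ 0.9 -0.9  0.8] M [-0.03 -0.07  0.06] w 67.3 q [-0.14  0.26  1.72  0.    1.16  0.87]
```

View pics/s7.png

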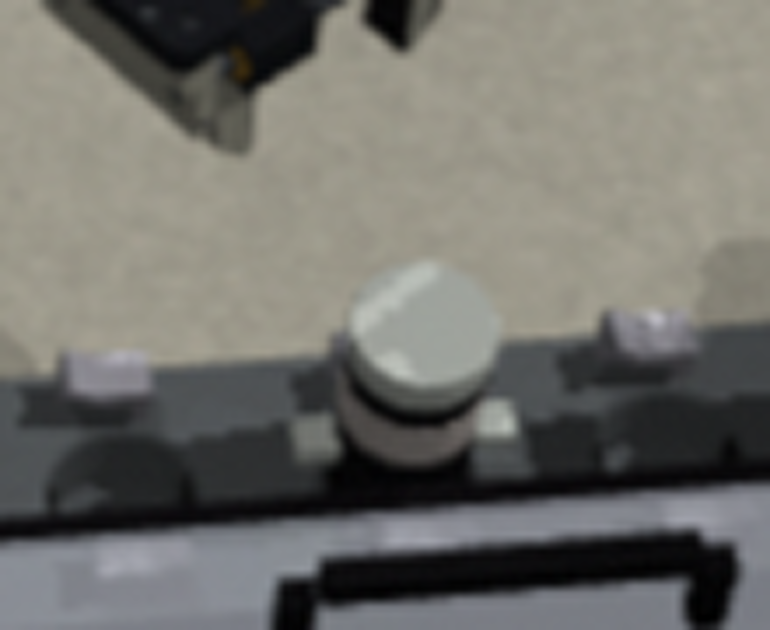

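View pics/w7.png

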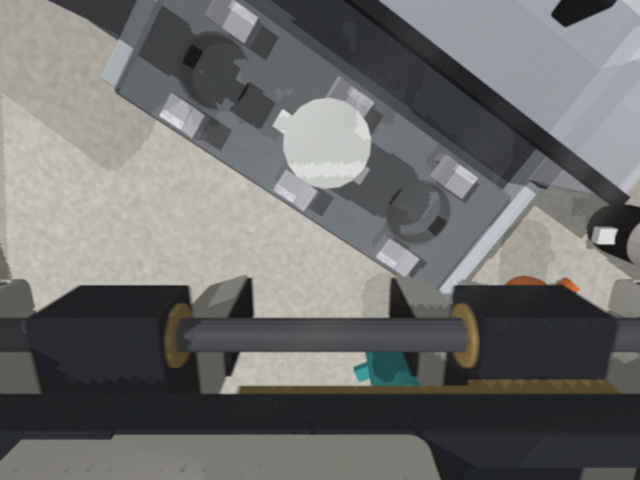

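```bash
cat >> h.py <<'E'
def tri2(C1,p,C2,q):
    e1,d1=ray(C1,p);e2,d2=ray(C2,q)
    s=np.linalg.lstsq(np.c_[d1,-d2],e2-e1,rcond=None)[0]
    return np.round((e1+d1*s[0]+e2+d2*s[1])/2,1), round(np.linalg.norm(e1+d1*s[0]-e2-d2*s[1]),1)
E
python3 - <<'E'
from h import *
C=cam('wrist',pose());S=cam('scene')
s=lambda x,y:(310+x/7,190+y/7)
print('lid',tri2(C,(327,143),S,s(425,325)))
print('ears',tri2(C,(276.5,127),S,s(518,422)),tri2(C,(361,184),S,s(290,440)))
print(onz(C,(418,210),50),onz(C,(214,72),50), onz(C,(352,93),73),onz(C,(296,191),73))
E
```

```text
lid (array([526.3,  48. , 142.1]), np.float64(0.7))
ears (array([515.5,  88.4,  67.8]), np.float64(6.5)) (array([513.7,   8.4,  67.8]), np.float64(2.0))
[519.83533598 -48.29844353  50.        ] [522.91143286 148.52382537  50.        ] [564.30427628  50.52883396  73.        ] [482.08314662  47.81009456  73.        ]
```

Run:
```python
from h import *
plan((516,47.5,165),32.3,1)
```

```text
[1, -0.02, 0.54, -0.03, 0, 0, 1, 1, -0.02, 0.54, -0.03, 0, 0, 1, 1, -0.02, 0.54, -0.03, 0, 0, 1]
```

step_arm --moves '[1,-0.02,0.3,-0.03,0,0,1,1,-0.02,0.4,-0.03,0,0,1,1,-0.02,0.4,-0.03,0,0,1,0,0,0.2,0,0,0,1,0,0,0,0,0,0,1,0,0,0,0,0,0,1]'

```text
time: 17.67
tool_pos: [519.4, 50.5, 166.9]
tcp_rot: [-3.138, 0.003, 0.564]
contact_force: [-0.6, 0.5, 0.1]
grip_width: 19.2
```

step_arm --moves '[-0.25,0,0.1,0,0,0,1,-0.1,0,0.2,0,0,0,1,0,0,0.3,0,0,0,1,0,0,0.2,0,0,0,1]'

```text
time: 18.0
tool_pos: [511.9, 45.7, 150.3]
tcp_rot: [-3.139, 0.004, 0.564]
contact_force: [0.1, 0.9, -0.5]
grip_width: 0.6
```

step_arm --moves '[0.2,0,0.3,0,0,0,1,0,0,0.3,0,0,0,1,0,0,0.3,0,0,0,1]'

```text
time: 18.25
tool_pos: [517.4, 47.1, 134.2]
tcp_rot: [3.14, -0.002, 0.563]
contact_force: [-2.1, -0.2, 11.5]
grip_width: 0.4
```

step_arm --moves '[0,0,0.4,0,0,0,1,0,0,0.4,0,0,0,1]'

```text
time: 18.42
tool_pos: [521.9, 46.6, 127.1]
tcp_rot: [3.131, -0.012, 0.563]
contact_force: [-25.0, 0.1, 112.6]
grip_width: 0.6
```

step_arm --moves '[0,0,-0.2,0,0,0,1,-0.1,0,-0.8,0,0,0,1,-0.6,0,-1,0,0,0,1,-0.8,0,-1,0,0,0,1,-0.8,0,-0.8,0,0,0,-0.6,-0.8,0,0,0,0,0,-0.6,0,0,0,0,0,0,-0.6,0,0,0,0,0,0,-0.6]'

```text
time: 19.08
tool_pos: [470.1, 12.6, 209.5]
tcp_rot: [3.122, -0.024, 0.563]
contact_force: [-0.6, -0.6, 0.0]
grip_width: 22.9
```

Run:
```python
from h import *
st()
im,C=snap('scene','s8',(310,190,420,280),7)
im,C=snap('wrist','w8')
```

```text
t 19.08 tcp [470.1  12.6 209.5] rpy deg [178.9   -1.38  32.28] F [-0.6 -0.6  0. ] M [ 0.05 -0.02  0.03] w 22.9 q [-0.14  0.24  1.72  0.    1.15  0.87]
```

View pics/s8.png

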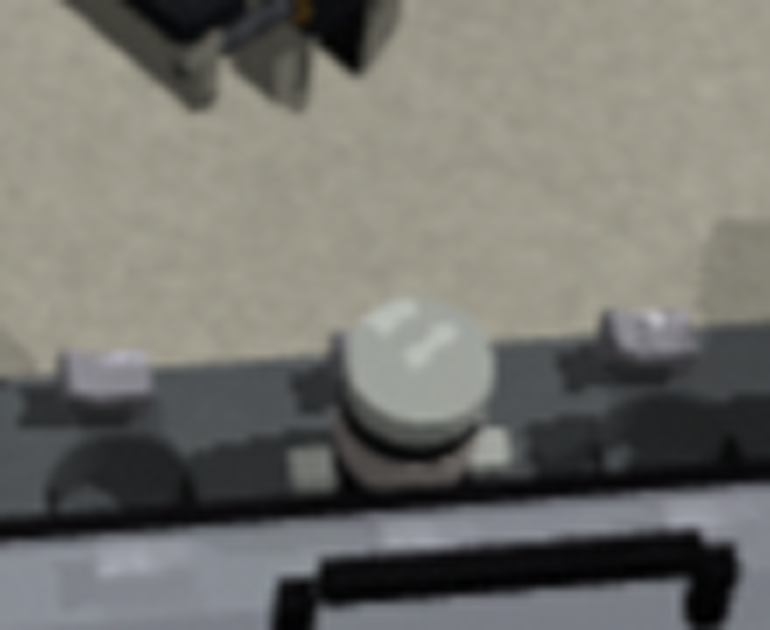

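View pics/w8.png

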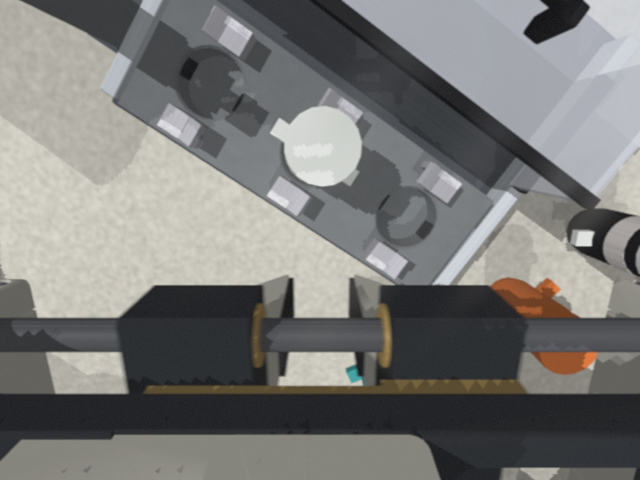

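Run:
```python
from h import *
C=cam('wrist',pose());S=cam('scene')
s=lambda x,y:(310+x/7,190+y/7)
print('lid',tri2(C,(322.5,146),S,s(418,362)),onz(C,(322.5,146),125),onz(S,s(418,362),125))
print('ears',tri2(C,(274,130),S,s(515,450)),tri2(C,(355,182),S,s(288,468)))
print(onz(C,(408,214),50),onz(C,(211,80),50), onz(C,(347,100),73),onz(C,(289,195),73))
plan((518.5,48,140),35,-0.6)
```

```text
lid (array([529.3,  46.8, 125.9]), np.float64(0.9)) [529.47711059  47.1699959  125.        ] [528.45888788  46.58225996 125.        ]
ears (array([520. ,  88.4,  56.9]), np.float64(5.3)) (array([519.9,   7.5,  59.3]), np.float64(1.5))
[520.85005576 -50.14985788  50.        ] [525.33423672 148.96353665  50.        ] [568.33949636  48.39965548  73.        ] [482.71357207  48.3097007   73.        ]
[0.73, -0.06, 0.88, 0.07, -0.08, -0.17, -0.6, 0.73, -0.05, 0.87, 0.07, -0.08, -0.17, -0.6, 0.74, -0.04, 0.87, 0.07, -0.08, -0.17, -0.6, 0.74, -0.02, 0.86, 0.07, -0.08, -0.17, -0.6]
```

Run:
```python
from h import *
plan((520,47.5,150),70,-0.6)
```

```text
[0.3, -0.02, 0.3, 0.04, -0.02, -0.94, -0.6, 0.3, 0, 0.3, 0.04, -0.02, -0.94, -0.6, 0.3, 0.02, 0.3, 0.04, -0.02, -0.94, -0.6, 0.3, 0.04, 0.3, 0.04, -0.02, -0.94, -0.6, 0.29, 0.06, 0.3, 0.04, -0.02, -0.94, -0.6, 0.29, 0.08, 0.3, 0.04, -0.02, -0.94, -0.6, 0.28, 0.1, 0.3, 0.04, -0.02, -0.94, -0.6, 0.28, 0.12, 0.3, 0.04, -0.02, -0.94, -0.6]
[0.27, 0.14, 0.3, 0.04, -0.02, -0.94, -0.6, 0.26, 0.16, 0.3, 0.04, -0.02, -0.94, -0.6]
```

step_arm --moves '[0.3,-0.02,0.2,0.04,-0.02,-0.94,-0.6,0.3,0,0.2,0.04,-0.02,-0.94,-0.6,0.3,0.02,0.2,0.04,-0.02,-0.94,-0.6,0.3,0.04,0.3,0.04,-0.02,-0.94,-0.6,0.29,0.06,0.3,0.04,-0.02,-0.94,-0.6,0.29,0.08,0.3,0.04,-0.02,-0.94,-0.6,0.28,0.1,0.3,0.04,-0.02,-0.94,-0.6,0.28,0.12,0.3,0.04,-0.02,-0.94,-0.6]'

```text
time: 19.85
tool_pos: [514.6, 45.7, 160.8]
tcp_rot: [-3.139, -0.004, 1.114]
contact_force: [-0.3, 0.8, 0.1]
grip_width: 73.3
```

step_arm --moves '[0.27,0.14,0.3,0.04,-0.02,-0.94,-0.6,0.26,0.16,0.3,0.04,-0.02,-0.5,-0.6,0,0,0,0,0,0,-0.6]'

```text
time: 20.1
tool_pos: [526.0, 55.5, 143.9]
tcp_rot: [-3.128, -0.001, 1.224]
contact_force: [-1.0, 0.1, -0.1]
grip_width: 74.0
```

Run:
```python
from h import *
st()
im,C=snap('wrist','w9')
plan((520,47.5,95),70,-0.6)
```

```text
t 20.1 tcp [526.   55.5 143.9] rpy deg [-1.7923e+02 -6.0000e-02  7.0150e+01] F [-1.   0.1 -0.1] M [ 0.01 -0.05 -0.02] w 74.0 q [-0.04  0.44  1.62  0.01  1.09  0.3 ]
[-0.15, -0.03, 0.82, -0.06, 0, 0, -0.6, -0.15, -0.04, 0.82, -0.06, 0, 0, -0.6, -0.15, -0.04, 0.82, -0.06, 0, 0, -0.6]
```

View pics/w9.png

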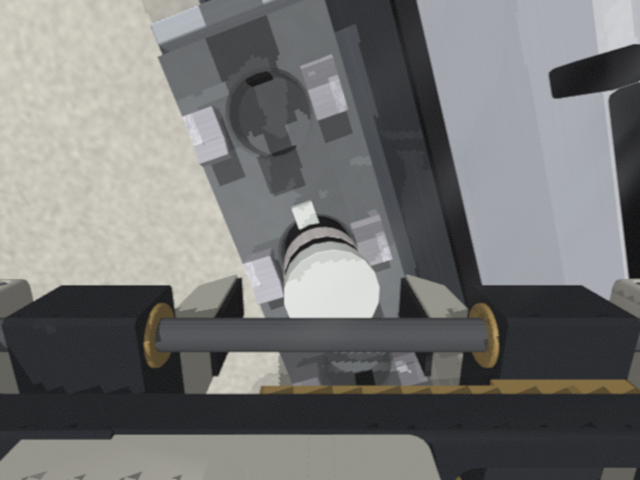

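step_arm --moves '[-0.2,-0.03,0.7,-0.06,0,0,-0.6,-0.15,-0.03,0.8,-0.06,0,0,-0.6,-0.15,0,0.7,-0.06,0,0,-0.6,0,0,0.2,0,0,0,-0.6,0,0,0,0,0,0,-0.6]'

```text
time: 20.57
tool_pos: [521.8, 46.9, 94.7]
tcp_rot: [3.141, -0.001, 1.218]
contact_force: [-0.1, 0.4, 0.6]
grip_width: 73.4
```

step_arm --moves '[0,0,0,0,0,0,1,0,0,0,0,0,0,1,0,0,0,0,0,0,1,0,0,0,0,0,0,1,0,0,0,0,0,0,1]'

```text
time: 20.98
tool_pos: [523.2, 47.0, 97.1]
tcp_rot: [3.138, -0.002, 1.216]
contact_force: [-0.1, -0.3, -7.4]
grip_width: 50.2
```

step_arm --moves '[0,0,0.05,0,0,0.8,1,0,0,0.08,0,0,1,1,0,0,0.08,0,0,1,1,0,0,0.08,0,0,1,1]'

```text
time: 21.32
tool_pos: [524.0, 46.8, 95.9]
tcp_rot: [3.135, -0.003, 0.946]
contact_force: [-3.9, 0.1, 12.2]
grip_width: 50.0
```

step_arm --moves '[-0.03,-0.04,0.05,0,0,1,1,-0.03,-0.04,0.05,0,0,1,1,-0.03,-0.04,0.05,0,0,1,1,-0.03,-0.04,0.05,0,0,1,1,0,0,0.05,0,0,1,1,0,0,0.05,0,0,1,1]'

```text
time: 21.82
tool_pos: [521.2, 45.5, 95.9]
tcp_rot: [3.128, -0.009, 0.514]
contact_force: [-2.7, -1.0, 6.4]
grip_width: 50.2
```

step_arm --moves '[0,-0.03,0.05,0,0,1,1,0,-0.03,0.05,0,0,1,1,0,0,0.05,0,0,1,1,0,0,0.05,0,0,1,1,0,0,0.05,0,0,1,1,0,0,0.05,0,0,1,1]'

```text
time: 22.32
tool_pos: [521.4, 44.9, 95.8]
tcp_rot: [3.126, -0.018, 0.083]
contact_force: [-4.2, 0.9, 8.1]
grip_width: 50.2
```

Run:
```python
from h import *
st()
im,C=snap('wrist','w10')
im,C=snap('scene','s10',(310,190,420,280),7)
```

```text
t 22.32 tcp [521.4  44.9  95.8] rpy deg [179.13  -1.02   4.74] F [-4.2  0.9  8.1] M [-0.13  0.89  0.54] w 50.2 q [-0.05  0.47  1.72 -0.02  0.93  1.44]
```

View pics/w10.png

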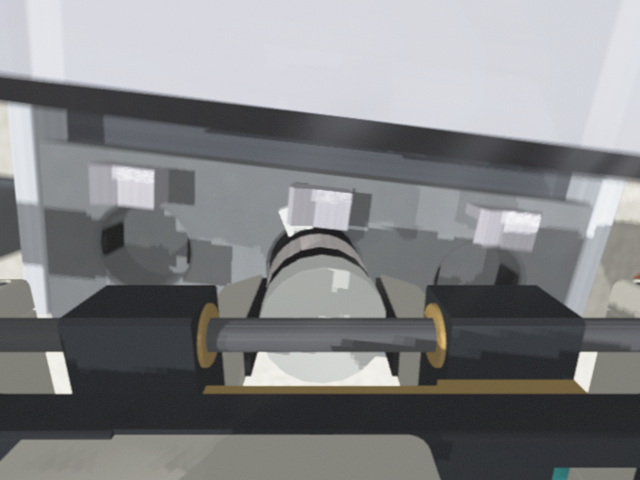

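View pics/s10.png

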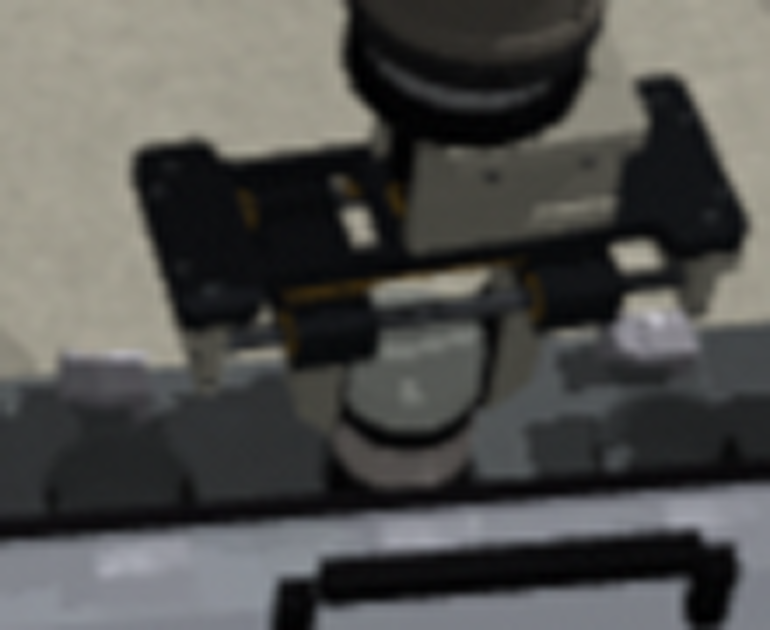

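step_arm --moves '[0,0,0.05,0,0,1,1,0,0,0.05,0,0,1,1,0,0,0.05,0,0,1,1,0,0,0.05,0,0,1,1]'

```text
time: 22.75
tool_pos: [520.4, 44.8, 95.8]
tcp_rot: [3.13, -0.022, -0.2]
contact_force: [-4.9, -0.4, 6.7]
grip_width: 50.2
```

Run:
```python
from h import *
st()
```

```text
t 22.75 tcp [520.4  44.8  95.8] rpy deg [179.31  -1.25 -11.48] F [-4.9 -0.4  6.7] M [-0.31  0.88  0.55] w 50.2 q [-0.05  0.47  1.72 -0.02  0.93  1.73]
```

step_arm --moves '[0,0,0.05,0,0,1,1,0,0,0.05,0,0,1,1,0,0,0.05,0,0,1,1]'

```text
time: 23.0
tool_pos: [519.1, 45.6, 95.7]
tcp_rot: [3.134, -0.023, -0.416]
contact_force: [-1.4, 9.0, 2.8]
grip_width: 50.1
```

Run:
```python
from h import *
st()
```

```text
t 23.0 tcp [519.1  45.6  95.7] rpy deg [179.54  -1.32 -23.82] F [-1.4  9.   2.8] M [1.75 0.66 0.92] w 50.1 q [-0.05  0.47  1.73 -0.02  0.93  1.95]
```

Moment rising (0.92). Push further to the stop.

step_arm --moves '[0,0,0.02,0,0,1,1,0,0,0.02,0,0,1,1]'

```text
time: 23.17
tool_pos: [519.6, 46.9, 96.0]
tcp_rot: [3.139, -0.025, -0.559]
contact_force: [1.0, -1.1, -0.9]
grip_width: 49.6
```

Run:
```python
from h import *
st()
```

```text
t 23.17 tcp [519.6  46.9  96. ] rpy deg [179.85  -1.45 -32.02] F [ 1.  -1.1 -0.9] M [ 0.25 -0.1   0.86] w 49.6 q [-0.05  0.47  1.73 -0.02  0.92  2.09]
```

step_arm --moves '[0,0,0,0,0,1,1,0,0,0,0,0,0,-0.6,0,0,0,0,0,0,-0.6,0,0,0,0,0,0,-0.6,0,0,-0.6,0,0.1,0,-0.6,0,0,-1,0,0.1,0,-0.6,0,0,-1,0,0.1,0,-0.6,-0.5,0.5,-1,0,0,0,-0.6]'

```text
time: 23.83
tool_pos: [503.4, 46.7, 169.6]
tcp_rot: [3.139, -0.045, -0.625]
contact_force: [0.2, 0.1, 0.9]
grip_width: 73.3
```

step_arm --moves '[-0.8,0.6,-0.8,0,0,-0.5,-0.6,-0.8,0.6,-0.6,0,0,-1,-0.6,-0.8,0.6,0,0,0,-1,-0.6,-0.8,0.6,0,0,0,-1,-0.6,0,0,0,0,0,-1,-0.6,0,0,0,0,0,-0.5,-0.6]'

```text
time: 24.33
tool_pos: [420.0, 39.4, 206.8]
tcp_rot: [3.125, -0.058, -0.254]
contact_force: [1.0, -0.0, 0.1]
grip_width: 73.6
```

Run:
```python
from h import *
st()
im,C=snap('wrist','w11')
im,C=snap('scene','s11',(310,190,420,280),7)
im,C=snap('top','t11',(160,130,480,340),2.4)
```

```text
t 24.33 tcp [420.   39.4 206.8] rpy deg [179.05  -3.3  -14.56] F [ 1.  -0.   0.1] M [ 0.1   0.04 -0.03] w 73.6 q [-0.07  0.14  1.85 -0.03  1.09  1.77]
```

View pics/w11.png

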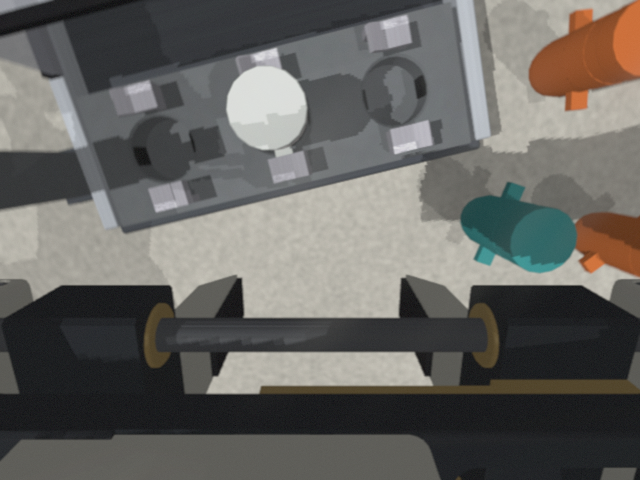

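View pics/s11.png

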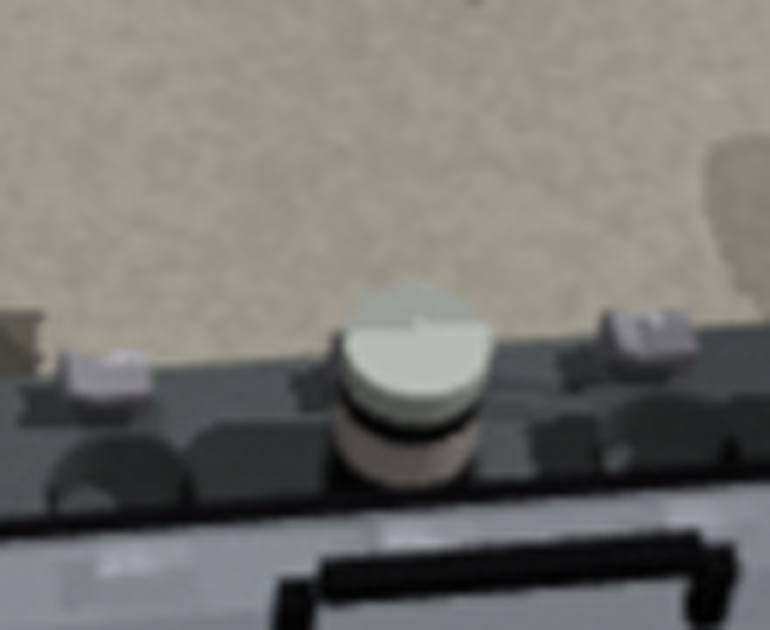

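View pics/t11.png

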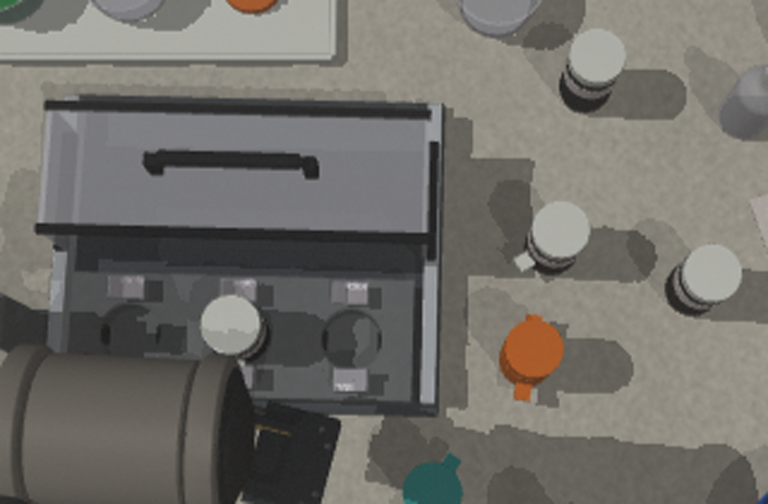

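Run:
```python
from h import *
C=cam('wrist',pose());S=cam('scene');T=cam('top')
s=lambda x,y:(310+x/7,190+y/7); t=lambda x,y:(160+x/2.4,130+y/2.4)
print('lid',tri2(C,(267,108),S,s(418,345)),tri2(T,t(233,325),S,s(418,345)),onz(T,t(233,325),125))
im=cv2.imread('pics/w11_full.png'); cv2.imwrite('pics/w11c.png',cv2.resize(im[30:200,180:360],None,fx=4,fy=3.5,interpolation=cv2.INTER_CUBIC))
# circles by lid fit
print(lid(im,(267,108),50,125,C)[:4])
```

```text
lid (array([520.7,  47.6, 124.4]), np.float64(1.2)) (array([518.4,  47. , 121.4]), np.float64(3.9)) [517.54778461  44.57476358 125.        ]
(((266.4442443847656, 106.8405990600586), (77.61617279052734, 92.0186767578125), 169.13449096679688), (269.5, 107.5), 49.8448600769043, array([521.26509551,  47.07538981, 125.        ]))
```

View pics/w11c.png

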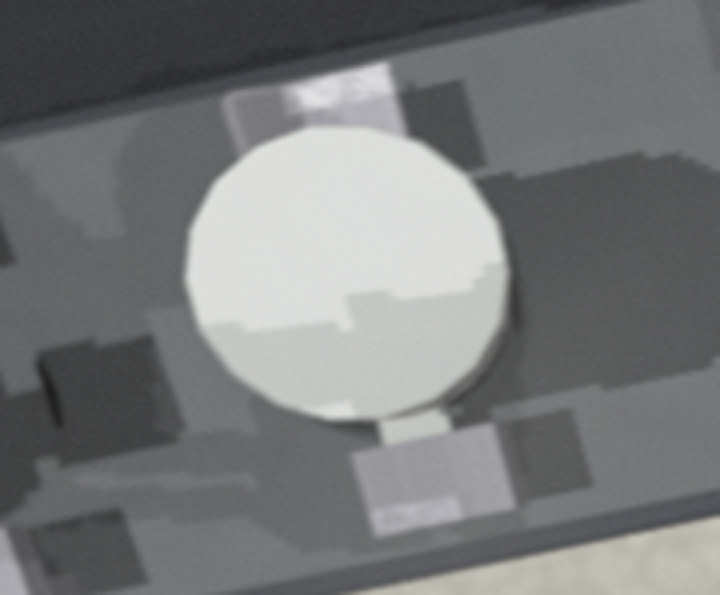

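Run:
```python
from h import *
plan((566,-258,205),30,-0.6)
```

```text
[0.64, 0.74, 0.05, 0.03, -0.04, -0.66, -0.6, 0.6, 0.76, 0.05, 0.03, -0.04, -0.66, -0.6, 0.57, 0.79, 0.05, 0.03, -0.04, -0.66, -0.6, 0.53, 0.82, 0.04, 0.03, -0.04, -0.66, -0.6, 0.49, 0.84, 0.04, 0.03, -0.04, -0.66, -0.6, 0.45, 0.86, 0.04, 0.03, -0.04, -0.66, -0.6, 0.41, 0.88, 0.03, 0.03, -0.04, -0.66, -0.6, 0.37, 0.9, 0.03, 0.03, -0.04, -0.66, -0.6]
[0.33, 0.92, 0.03, 0.03, -0.04, -0.66, -0.6, 0.29, 0.93, 0.02, 0.03, -0.04, -0.66, -0.6, 0.24, 0.94, 0.02, 0.03, -0.04, -0.66, -0.6, 0.2, 0.95, 0.02, 0.03, -0.04, -0.66, -0.6, 0.16, 0.96, 0.02, 0.03, -0.04, -0.66, -0.6, 0.11, 0.97, 0.01, 0.03, -0.04, -0.66, -0.6, 0.07, 0.97, 0.01, 0.03, -0.04, -0.66, -0.6, 0.02, 0.97, 0.01, 0.03, -0.04, -0.66, -0.6]
[-0.02, 0.97, 0.01, 0.03, -0.04, -0.66, -0.6]
```

step_arm --moves '[0.64,0.74,0.05,0.03,-0.04,-0.66,-0.6,0.6,0.76,0.05,0.03,-0.04,-0.66,-0.6,0.57,0.79,0.05,0.03,-0.04,-0.66,-0.6,0.53,0.82,0.04,0.03,-0.04,-0.66,-0.6,0.49,0.84,0.04,0.03,-0.04,-0.66,-0.6,0.45,0.86,0.04,0.03,-0.04,-0.66,-0.6,0.41,0.88,0.03,0.03,-0.04,-0.66,-0.6,0.37,0.9,0.03,0.03,-0.04,-0.66,-0.6]'

```text
time: 25.15
tool_pos: [492.7, -103.3, 207.8]
tcp_rot: [3.127, -0.029, 0.122]
contact_force: [-0.3, 0.5, -1.1]
grip_width: 73.4
```

step_arm --moves '[0.33,0.92,0.03,0.03,-0.04,-0.66,-0.6,0.29,0.93,0.02,0.03,-0.04,-0.66,-0.6,0.24,0.94,0.02,0.03,-0.04,-0.66,-0.6,0.2,0.95,0.02,0.03,-0.04,-0.66,-0.6,0.16,0.96,0.02,0.03,-0.04,-0.66,-0.6,0.11,0.8,0.01,0.03,-0.04,-0.66,-0.6,0.07,0.4,0.01,0.03,-0.04,-0.66,-0.6,0,0,0,0,0,0,-0.6]'

```text
time: 25.82
tool_pos: [553.9, -221.4, 206.2]
tcp_rot: [3.137, -0.005, 0.45]
contact_force: [-0.8, 0.5, -0.7]
grip_width: 73.3
```

Run:
```python
from h import *
st()
im,C=snap('wrist','w12')
```

```text
t 25.82 tcp [ 553.9 -221.4  206.2] rpy deg [179.73  -0.26  25.78] F [-0.8  0.5 -0.7] M [0.02 0.05 0.04] w 73.3 q [-0.51  0.49  1.36  0.    1.29  0.61]
```

View pics/w12.png

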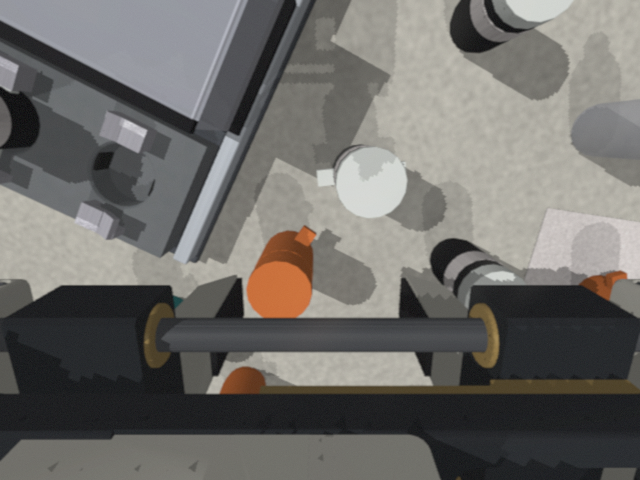

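Run:
```python
from h import *
C=cam('wrist',pose())
c=onz(C,(370.5,181.5),105); e=onz(C,(318,178),40); print(c,e,np.linalg.norm((e-c)[:2]),np.degrees(np.arctan2(e[1]-c[1],e[0]-c[0])))
plan((c[0],c[1],150),32,-0.6)
```

```text
[ 607.06849704 -234.51619554  105.        ] [ 586.55097509 -202.8933274    40.        ] 37.69581537069433 122.97627871931147
[0.7, 0.59, 0.94, 0.02, -0.02, -0.53, -0.6, 0.68, 0.62, 0.94, 0.02, -0.02, -0.53, -0.6, 0.66, 0.64, 0.94, 0.02, -0.02, -0.53, -0.6]
```

step_arm --moves '[0.7,0.59,0.7,0.02,-0.02,-0.53,-0.6,0.68,0.62,0.8,0.02,-0.02,-0.53,-0.6,0.66,0.5,0.8,0.02,-0.02,-0.53,-0.6,0,0,0,0,0,0,-0.6]'

```text
time: 26.2
tool_pos: [606.7, -230.4, 160.5]
tcp_rot: [3.141, -0.001, 0.555]
contact_force: [-1.9, 0.5, -1.6]
grip_width: 73.5
```

Run:
```python
from h import *
st()
plan((607,-234.8,95),31,-0.6,n=4)
```

```text
t 26.2 tcp [ 606.7 -230.4  160.5] rpy deg [ 1.7994e+02 -6.0000e-02  3.1800e+01] F [-1.9  0.5 -1.6] M [0.02 0.08 0.02] w 73.5 q [-0.48  0.62  1.25  0.    1.27  0.53]
[-0.03, 0.05, 0.82, 0, 0, 0.05, -0.6, -0.03, 0.05, 0.82, 0, 0, 0.05, -0.6, -0.03, 0.05, 0.82, 0, 0, 0.05, -0.6, -0.03, 0.05, 0.82, 0, 0, 0.05, -0.6]
```

step_arm --moves '[-0.05,0.1,0.6,0,0,0,-0.6,-0.05,0.08,0.8,0,0,0,-0.6,0,0,0.8,0,0,0,-0.6,0,0,0.6,0,0,0,-0.6,0,0,0,0,0,0,-0.6]'

```text
time: 26.62
tool_pos: [605.5, -230.6, 105.2]
tcp_rot: [3.141, -0.001, 0.546]
contact_force: [-0.5, -0.4, -0.3]
grip_width: 73.4
```

Run:
```python
from h import *
st()
plan((607,-234.8,66),31,-0.6,n=2)
```

```text
t 26.62 tcp [ 605.5 -230.6  105.2] rpy deg [ 1.7998e+02 -5.0000e-02  3.1280e+01] F [-0.5 -0.4 -0.3] M [-0.02 -0.02 -0.03] w 73.4 q [-0.48  0.67  1.32  0.    1.15  0.54]
[-0.02, 0.11, 0.98, 0, -0.01, 0.04, -0.6, -0.02, 0.11, 0.98, 0, -0.01, 0.04, -0.6]
```

step_arm --moves '[0,0.22,0.4,0,0,0,-0.6,0,0,0.7,0,0,0,-0.6,0,0,0.7,0,0,0,-0.6,0,0,0.2,0,0,0,-0.6]'

```text
time: 26.95
tool_pos: [609.1, -234.3, 69.2]
tcp_rot: [3.135, -0.004, 0.542]
contact_force: [0.0, 0.0, -0.2]
grip_width: 73.6
```

step_arm --moves '[-0.12,0,0.2,0,0,0,-0.6,0,0,0,0,0,0,1,0,0,0,0,0,0,1,0,0,0,0,0,0,1,0,0,0,0,0,0,1,0,0,0,0,0,0,1]'

```text
time: 27.45
tool_pos: [607.8, -236.3, 68.4]
tcp_rot: [3.132, -0.006, 0.54]
contact_force: [1.5, -0.2, -2.8]
grip_width: 49.6
```

Run:
```python
from h import *
st()
```

```text
t 27.45 tcp [ 607.8 -236.3   68.4] rpy deg [179.45  -0.36  30.96] F [ 1.5 -0.2 -2.8] M [ 0.01  0.01 -0.01] w 49.6 q [-0.49  0.71  1.35  0.    1.07  0.54]
```

step_arm --moves '[0,0,-0.4,0,0,0,1,0,0,-0.8,0,0,0,1,0,0,-1,0,0,0,1,0,0,-1,0,0,0,1,0,0,-1,0,0,0,1,0,0,-1,0,0,0,1,0,0,-1,0,0,0,1,0,0,-1,0,0,0,1]'

```text
time: 28.12
tool_pos: [602.5, -233.5, 214.1]
tcp_rot: [-3.137, 0.002, 0.54]
contact_force: [-0.0, -0.6, -3.7]
grip_width: 49.3
```

Run:
```python
from h import *
st()
plan((517.5,-52.7,210),-1,1)
```

```text
t 28.12 tcp [ 602.5 -233.5  214.1] rpy deg [-1.7975e+02  1.2000e-01  3.0950e+01] F [-0.  -0.6 -3.7] M [ 0.01 -0.02  0.01] w 49.3 q [-0.49  0.58  1.17  0.    1.4   0.54]
[0.1, -0.99, 0.02, -0.01, 0, 0.8, 1, 0.04, -1, 0.02, -0.01, 0, 0.8, 1, -0.01, -1, 0.02, -0.01, 0, 0.8, 1, -0.07, -1, 0.02, -0.01, 0, 0.8, 1, -0.12, -0.99, 0.02, -0.01, 0, 0.8, 1, -0.18, -0.98, 0.02, -0.01, 0, 0.8, 1, -0.23, -0.97, 0.02, -0.01, 0, 0.8, 1, -0.29, -0.96, 0.02, -0.01, 0, 0.8, 1]
[-0.34, -0.94, 0.02, -0.01, 0, 0.8, 1, -0.39, -0.92, 0.02, -0.01, 0, 0.8, 1]
```

step_arm --moves '[0.1,-0.99,0,0,0,0.8,1,0.04,-1,0,0,0,0.8,1,-0.01,-1,0,0,0,0.8,1,-0.07,-1,0,0,0,0.8,1,-0.12,-0.99,0,0,0,0.8,1,-0.18,-0.98,0,0,0,0.8,1,-0.23,-0.97,0,0,0,0.8,1,-0.29,-0.96,0,0,0,0.8,1]'

```text
time: 28.78
tool_pos: [534.6, -87.3, 223.5]
tcp_rot: [3.137, -0.008, 0.068]
contact_force: [0.4, -0.3, -2.4]
grip_width: 49.6
```

step_arm --moves '[-0.34,-0.94,0,0,0,0.8,1,-0.2,-0.4,0,0,0,0.8,1,0,0,0,0,0,0,1]'

```text
time: 29.03
tool_pos: [519.3, -56.1, 225.0]
tcp_rot: [3.139, -0.008, -0.049]
contact_force: [-0.4, -1.1, -3.0]
grip_width: 49.9
```

Run:
```python
from h import *
st()
im,C=snap('scene','s13',(280,170,440,290),5)
plan((517.5,-52.7,160),-1,1)
```

```text
t 29.03 tcp [519.3 -56.1 225. ] rpy deg [179.85  -0.43  -2.78] F [-0.4 -1.1 -3. ] M [0.06 0.04 0.02] w 49.9 q [-0.25  0.33  1.54 -0.    1.26  1.37]
[-0.04, -0.05, 0.81, 0.01, -0.03, -0.1, 1, -0.04, -0.05, 0.81, 0.01, -0.03, -0.1, 1, -0.03, -0.05, 0.81, 0.01, -0.03, -0.1, 1, -0.03, -0.05, 0.81, 0.01, -0.03, -0.1, 1]
```

View pics/s13.png

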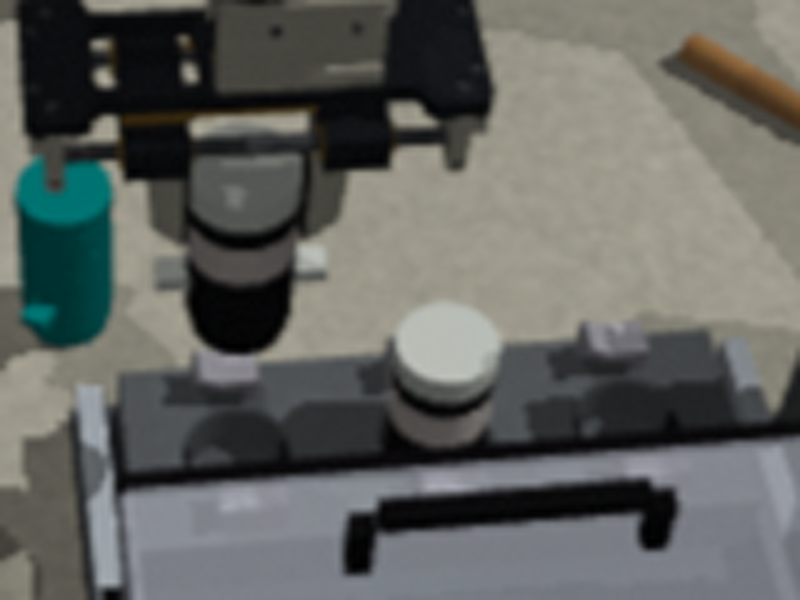

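step_arm --moves '[0,-0.2,0.5,0,0,0,1,0,0,0.8,0,0,0,1,0,0,0.9,0,0,0,1,0,0,0.9,0,0,0,1,0,0,0.7,0,0,0,1,0,0,0.3,0,0,0,1,0,0,0,0,0,0,1]'

```text
time: 29.67
tool_pos: [523.5, -56.9, 138.0]
tcp_rot: [3.137, -0.012, -0.039]
contact_force: [1.0, 0.0, -2.4]
grip_width: 49.9
```

Run:
```python
from h import *
st()
plan((518,-52.7,125),-2.8,1)
im,C=snap('scene','s14',(280,170,440,290),5)
im,C=snap('wrist','w14')
```

```text
t 29.67 tcp [523.5 -56.9 138. ] rpy deg [179.72  -0.69  -2.23] F [ 1.   0.  -2.4] M [ 0.01  0.03 -0.01] w 49.9 q [-0.25  0.43  1.66 -0.    1.04  1.36]
[-0.29, -0.2, 0.65, 0.07, -0.17, 0.14, 1]
```

View pics/w14.png

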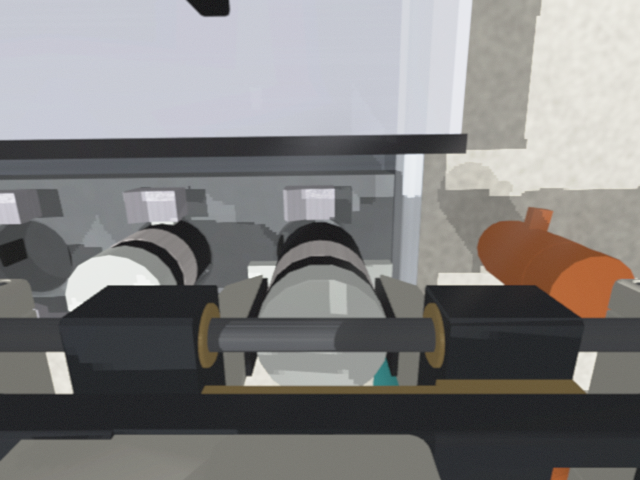

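View pics/s14.png

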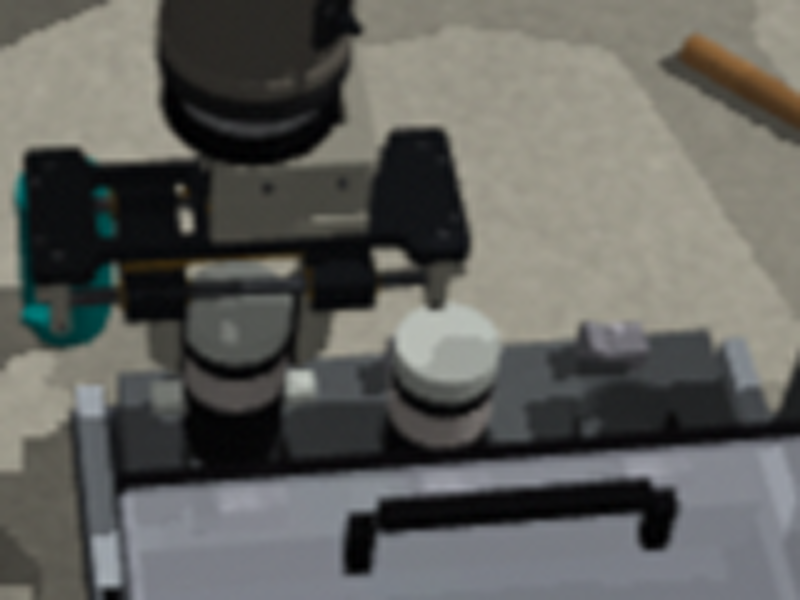

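step_arm --moves '[-0.29,-0.22,0.1,0,-0.15,0,1,0,0,0.2,0,0,0,1,0,0,0,0,0,0,1]'

```text
time: 30.02
tool_pos: [519.8, -52.6, 135.3]
tcp_rot: [3.135, -0.007, -0.039]
contact_force: [0.8, 0.0, -3.3]
grip_width: 49.6
```

step_arm --moves '[-0.1,0,0.4,0,0,0,1,0,0,0.4,0,0,0,1,0,0,0.3,0,0,0,1,0,0,0,0,0,0,1]'

```text
time: 30.35
tool_pos: [518.4, -52.6, 112.5]
tcp_rot: [3.134, -0.01, -0.038]
contact_force: [-0.2, 0.2, -3.2]
grip_width: 49.7
```

step_arm --moves '[0,0,0.15,0,0,0,1,0,0,0.15,0,0,0,1,0,0,0,0,0,0,1]'

```text
time: 30.6
tool_pos: [518.5, -52.4, 105.4]
tcp_rot: [3.135, -0.01, -0.039]
contact_force: [-0.3, 0.1, -2.8]
grip_width: 49.8
```

step_arm --moves '[0,0,0,0,0,0,-0.3,0,0,0,0,0,0,-0.4,0,0,0,0,0,0,-0.5,0,0,0,0,0,0,-0.5,0,0,-0.5,0,0,0,-0.5,0,0,-0.9,0,0,0,-0.5,0,0,-0.9,0,0,0,1,0,0,-0.5,0,0,0,1]'

```text
time: 31.27
tool_pos: [518.1, -52.4, 165.1]
tcp_rot: [3.135, -0.01, -0.039]
contact_force: [0.4, -0.1, 0.6]
grip_width: 59.8
```

step_arm --moves '[-0.6,0,-0.5,0,0,0,1,-0.8,0,0,0,0,0,1,-0.8,0,0,0,0,0,1,-0.4,0,0,0,0,0,1,0,0,0,0,0,0,1]'

```text
time: 31.68
tool_pos: [467.5, -51.1, 183.0]
tcp_rot: [3.132, -0.023, -0.038]
contact_force: [-0.1, 0.4, -0.2]
grip_width: 26.5
```

Run:
```python
from h import *
st()
im,C=snap('scene','s15',(280,170,440,290),5)
im,C=snap('wrist','w15')
```

```text
t 31.68 tcp [467.5 -51.1 183. ] rpy deg [179.42  -1.32  -2.18] F [-0.1  0.4 -0.2] M [0.05 0.02 0.01] w 26.5 q [-0.27  0.27  1.76 -0.01  1.09  1.34]
```

View pics/s15.png

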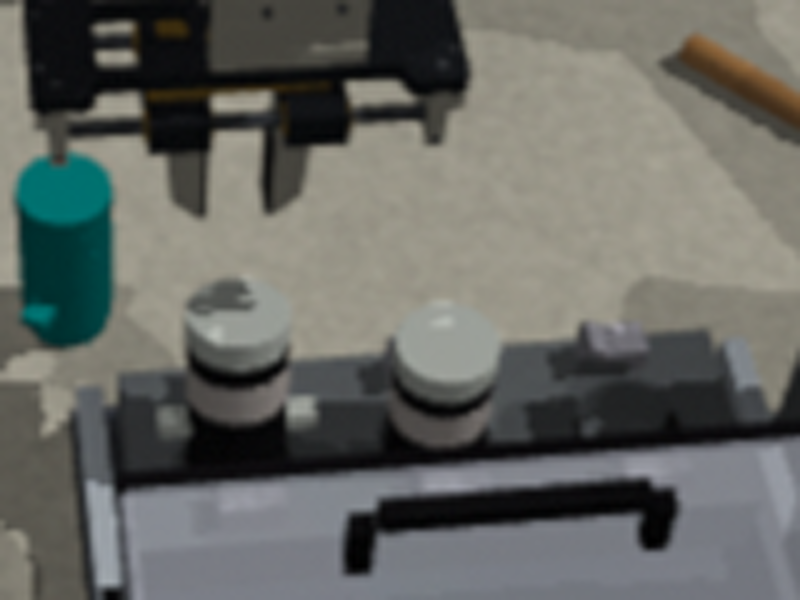

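View pics/w15.png

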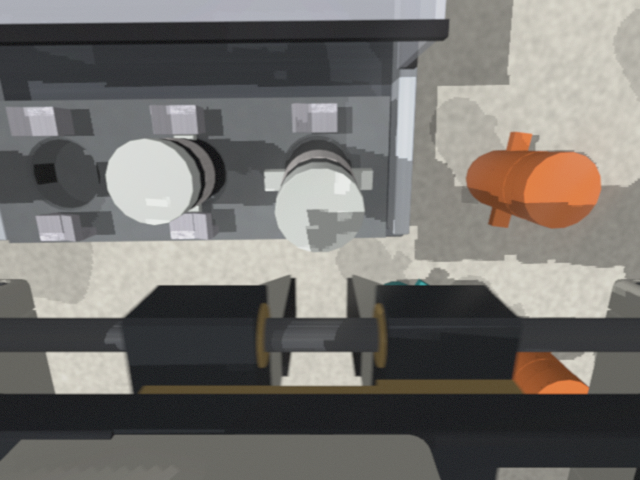

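Run:
```python
from h import *
C=cam('wrist',pose());S=cam('scene')
s=lambda x,y:(280+x/5,170+y/5)
print('lid',tri2(C,(320,208),S,s(238,322)))
print('ears',tri2(C,(264,180),S,s(317,412)),tri2(C,(372,180),S,s(160,420)))
plan((517,-52.5,160),-2,1)
```

```text
lid (array([503.9, -52.1, 137.2]), np.float64(0.8))
ears (array([515.1, -12. ,  74. ]), np.float64(1.0)) (array([512.5, -90.1,  77. ]), np.float64(1.3))
[0.79, -0.01, 0.4, 0.05, -0.11, -0.02, 1, 0.79, -0.01, 0.39, 0.05, -0.11, -0.02, 1, 0.8, -0.01, 0.39, 0.05, -0.11, -0.02, 1]
```

step_arm --moves '[0.79,0,0.1,0.05,-0.1,0,1,0.79,0,0.2,0.05,-0.1,0,1,0.8,0,0.3,0.05,-0.1,0,1,0,0,0.3,0,0,0,1,0,0,0,0,0,0,1]'

```text
time: 32.2
tool_pos: [522.0, -53.7, 165.4]
tcp_rot: [-3.141, -0.005, -0.038]
contact_force: [-0.9, 0.6, -0.6]
grip_width: 0.4
```

step_arm --moves '[-0.15,0,0.4,0,0,0,1,0,0,0.4,0,0,0,1,0,0,0.25,0,0,0,1]'

```text
time: 32.45
tool_pos: [518.7, -53.5, 143.2]
tcp_rot: [3.141, -0.006, -0.038]
contact_force: [0.2, 0.3, 15.6]
grip_width: 0.7
```

step_arm --moves '[0,0,0.2,0,0,0,1,0,0,0.2,0,0,0,1]'

```text
time: 32.62
tool_pos: [522.6, -54.6, 138.7]
tcp_rot: [3.139, -0.019, -0.038]
contact_force: [1.9, -1.6, 13.2]
grip_width: 0.3
```

step_arm --moves '[-0.2,0,0.2,0,-0.2,0,1,-0.1,0,0.2,0,0,0,1]'

```text
time: 32.78
tool_pos: [522.9, -55.9, 135.8]
tcp_rot: [3.135, -0.024, -0.039]
contact_force: [3.3, -1.0, 14.1]
grip_width: 0.3
```

step_arm --moves '[-0.2,-0.05,0.25,0,-0.2,0,1,-0.2,-0.05,0.25,0,-0.2,0,1]'

```text
time: 32.95
tool_pos: [523.4, -55.9, 132.6]
tcp_rot: [3.13, -0.022, -0.04]
contact_force: [5.5, -1.1, 18.0]
grip_width: 0.7
```

step_arm --moves '[-0.1,0,0.22,0,-0.2,0,1,-0.1,0,0.22,0,-0.2,0,1]'

```text
time: 33.12
tool_pos: [526.0, -57.5, 130.2]
tcp_rot: [3.126, -0.014, -0.04]
contact_force: [2.5, 0.3, 14.8]
grip_width: 0.5
```

step_arm --moves '[0,0,-0.5,0,0.2,0,1,0,0,-0.8,0,0.1,0,1,-0.6,0,-0.8,0.1,0,0,1,-0.9,0,-0.5,0.1,0,0,1,-0.9,0,0,0,0,0,1,-0.6,0,0,0,0,0,1,0,0,0,0,0,0,1]'

```text
time: 33.7
tool_pos: [459.4, -53.4, 183.4]
tcp_rot: [3.14, -0.039, -0.039]
contact_force: [0.4, 0.2, 0.0]
grip_width: 0.1
```

Run:
```python
from h import *
st()
im,C=snap('scene','s16',(280,170,440,290),5)
im,C=snap('wrist','w16')
```

```text
t 33.7 tcp [459.4 -53.4 183.4] rpy deg [179.93  -2.26  -2.26] F [0.4 0.2 0. ] M [0.06 0.04 0.04] w 0.1 q [-0.29  0.25  1.79  0.01  1.07  1.32]
```

View pics/s16.png

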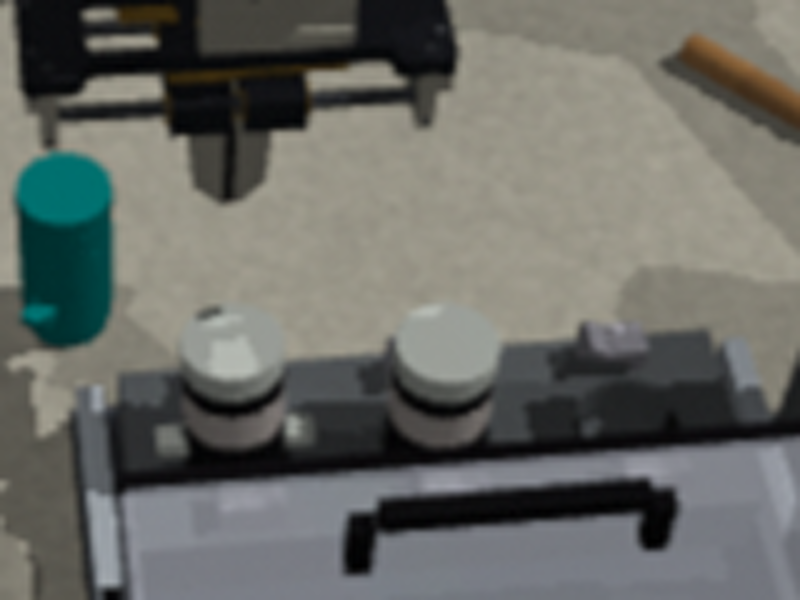

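View pics/w16.png

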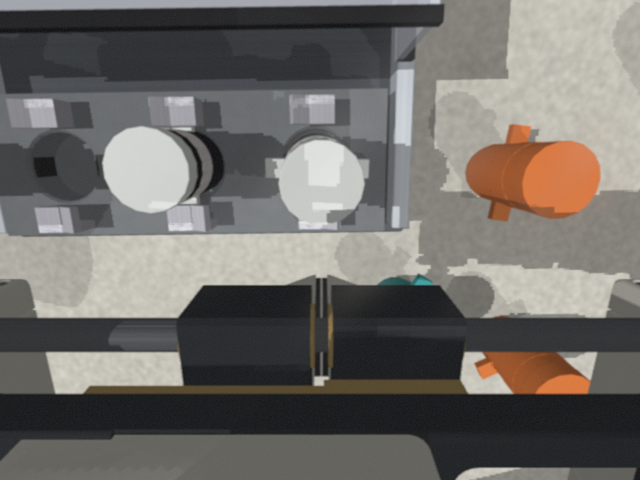

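Run:
```python
from h import *
C=cam('wrist',pose());S=cam('scene')
s=lambda x,y:(280+x/5,170+y/5)
print('lid',tri2(C,(321.5,180),S,s(233,352)))
print('ears',tri2(C,(268,167),S,s(312,432)),tri2(C,(369,168),S,s(157,440)))
print('potB lid',tri2(C,(151,169),S,s(446,348)))
plan((516,-52.5,160),-2,1)
```

```text
lid (array([512. , -55.4, 124.8]), np.float64(1.2))
ears (array([518.2, -14.8,  61.9]), np.float64(2.0)) (array([514.7, -91.7,  63.4]), np.float64(1.1))
potB lid (array([521.9,  45.8, 124.1]), np.float64(2.2))
[0.89, -0.06, 0.43, 0.01, -0.2, -0.02, 1, 0.89, -0.06, 0.42, 0.01, -0.2, -0.02, 1, 0.9, -0.05, 0.4, 0.01, -0.2, -0.02, 1]
```

step_arm --moves '[0.89,-0.05,0.3,0,0.2,0,1,0.89,-0.05,0.3,0,0.2,0,1,0.8,0,0.4,0,0.15,0,1,0,0,0.4,0,0,0,1,0,0,0.3,0,0,0,1,0,0,0,0,0,0,1]'

```text
time: 34.3
tool_pos: [520.1, -54.0, 150.3]
tcp_rot: [3.14, -0.083, -0.039]
contact_force: [0.2, -0.0, -0.0]
grip_width: 0.3
```

step_arm --moves '[-0.15,-0.05,0,0,-0.6,0,1,-0.1,0,0.2,0,-0.5,0,1,0,0,0.3,0,0,0,1,0,0,0.2,0,0,0,1]'

```text
time: 34.63
tool_pos: [513.2, -52.6, 134.9]
tcp_rot: [3.14, -0.001, -0.039]
contact_force: [-0.2, -0.7, -1.1]
grip_width: 0.2
```

step_arm --moves '[0.1,0,0.2,0,0,0,1,0,0,0.15,0,0,0,1]'

```text
time: 34.8
tool_pos: [516.0, -52.8, 128.2]
tcp_rot: [3.14, -0.005, -0.04]
contact_force: [1.7, 1.3, 14.9]
grip_width: 0.5
```

step_arm --moves '[0,0,0.15,0,0,0,1,0,0,0.15,0,0,0,1]'

```text
time: 34.97
tool_pos: [520.7, -53.4, 126.3]
tcp_rot: [3.139, -0.019, -0.04]
contact_force: [1.6, 3.5, 20.9]
grip_width: 0.3
```

step_arm --moves '[-0.25,0,0.2,0,-0.2,0,1,-0.1,0,0.2,0,-0.1,0,1]'

```text
time: 35.13
tool_pos: [521.8, -53.5, 126.1]
tcp_rot: [3.137, -0.023, -0.041]
contact_force: [-0.4, 3.6, 23.5]
grip_width: 0.7
```

step_arm --moves '[-0.25,0,0.35,0,-0.2,0,1]'

```text
time: 35.22
tool_pos: [523.0, -53.3, 125.6]
tcp_rot: [3.136, -0.026, -0.042]
contact_force: [0.2, 9.1, 58.2]
grip_width: 0.3
```

step_arm --moves '[0,0,-0.5,0,-0.1,0,1,0,0,-0.8,0,-0.1,0,1,0,0,-0.6,0,-0.1,-1,-0.6,0,0,-0.4,0,0,-1,-0.6,0,0,0,0,0,-1,-0.6,0,0,0,0,0,-1,-0.6,0,0,0,0,0,-1,-0.6,0,0,0,0,0,-1,-0.6]'

```text
time: 35.88
tool_pos: [524.3, -52.9, 179.0]
tcp_rot: [3.126, -0.018, 0.394]
contact_force: [-0.8, 0.3, -0.9]
grip_width: 36.3
```

step_arm --moves '[0,0,0,0,0,-1,-0.6,0,0,0,0,0,-1,-0.6,0,0,0,0,0,-1,-0.6,0,0,0,0,0,-1,-0.6,0,0,0,0,0,-1,-0.6,0,0,0,0,0,-1,-0.6,0,0,0,0,0,-1,-0.6,0,0,0,0,0,-1,-0.6]'

```text
time: 36.55
tool_pos: [522.7, -52.8, 178.0]
tcp_rot: [3.115, -0.009, 0.981]
contact_force: [0.8, 0.2, 0.9]
grip_width: 73.3
```

Run:
```python
from h import *
st()
im,C=snap('wrist','w17')
plan((517.5,-53,140),70,-0.6)
```

```text
t 36.55 tcp [522.7 -52.8 178. ] rpy deg [178.47  -0.5   56.21] F [0.8 0.2 0.9] M [ 0.   -0.07 -0.01] w 73.3 q [-0.25  0.37  1.62 -0.    1.12  0.34]
[-0.04, -0.06, 0.47, 0.1, -0.02, -0.85, -0.6, -0.04, -0.06, 0.47, 0.1, -0.02, -0.85, -0.6, -0.03, -0.06, 0.47, 0.1, -0.02, -0.85, -0.6, -0.03, -0.06, 0.47, 0.1, -0.02, -0.85, -0.6]
```

View pics/w17.png

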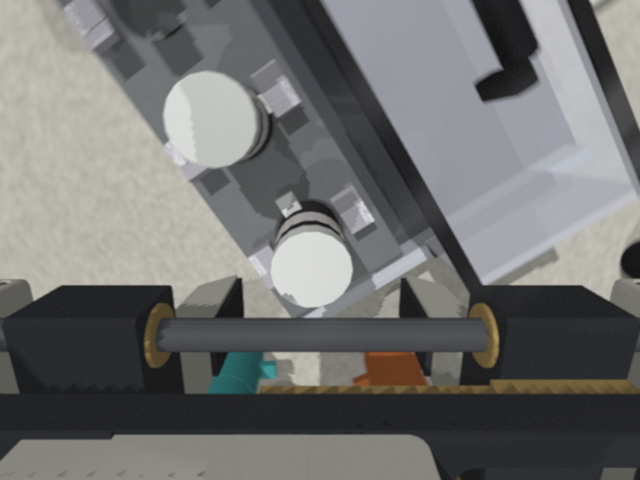

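step_arm --moves '[-0.05,-0.15,0.3,0.1,0,-0.85,-0.6,-0.04,-0.1,0.4,0.1,0,-0.85,-0.6,-0.03,-0.06,0.47,0.1,0,-0.85,-0.6,0,0,0.4,0.1,0,-0.85,-0.6,0,0,0,0,0,0,-0.6]'

```text
time: 37.02
tool_pos: [516.0, -51.7, 145.5]
tcp_rot: [3.138, -0.006, 1.226]
contact_force: [-0.2, -0.3, -0.5]
grip_width: 73.6
```

Run:
```python
from h import *
st()
plan((517.5,-53,95),70,-0.6,n=3)
```

```text
t 37.02 tcp [516.  -51.7 145.5] rpy deg [179.82  -0.37  70.23] F [-0.2 -0.3 -0.5] M [-0.04 -0.05  0.07] w 73.6 q [-0.25  0.41  1.66  0.01  1.06  0.09]
[-0.02, 0.03, 0.84, 0.02, -0.03, 0.02, -0.6, -0.02, 0.03, 0.84, 0.02, -0.03, 0.02, -0.6, -0.01, 0.03, 0.84, 0.02, -0.03, 0.02, -0.6]
```

step_arm --moves '[0,0,0.5,0,0,0,-0.6,0,0,0.8,0,0,0,-0.6,0,0,0.7,0,0,0,-0.6,0,0,0.3,0,0,0,-0.6,0,0,0,0,0,0,-0.6]'

```text
time: 37.43
tool_pos: [517.2, -51.8, 99.7]
tcp_rot: [3.133, -0.007, 1.211]
contact_force: [-0.2, -0.2, 0.2]
grip_width: 73.2
```

Centred. Lower slightly and close.

step_arm --moves '[0,0.05,0.25,0,0,0,-0.6,0,0,0,0,0,0,1,0,0,0,0,0,0,1,0,0,0,0,0,0,1,0,0,0,0,0,0,1,0,0,0,0,0,0,1]'

```text
time: 37.93
tool_pos: [518.4, -51.8, 96.9]
tcp_rot: [3.132, -0.008, 1.207]
contact_force: [-1.1, 0.6, -3.7]
grip_width: 49.8
```

step_arm --moves '[0,0,0.05,0,0,0.8,1,0,0,0.08,0,0,1,1,0,0,0.08,0,0,1,1,0,0,0.08,0,0,1,1,0,0,0.06,0,0,1,1,0,0,0.06,0,0,1,1]'

```text
time: 38.43
tool_pos: [521.4, -51.6, 96.6]
tcp_rot: [3.126, -0.016, 0.794]
contact_force: [-3.3, 1.1, 7.6]
grip_width: 49.4
```

step_arm --moves '[-0.06,-0.07,0.05,0,0,1,1,-0.06,-0.06,0.05,0,0,1,1,-0.05,-0.05,0.05,0,0,1,1,-0.03,-0.04,0.05,0,0,1,1,0,0,0.05,0,0,1,1,0,0,0.05,0,0,1,1]'

```text
time: 38.93
tool_pos: [520.5, -53.3, 96.7]
tcp_rot: [3.12, -0.031, 0.363]
contact_force: [-2.7, 2.3, 5.9]
grip_width: 49.7
```

Run:
```python
from h import *
st()
im,C=snap('wrist','w18')
```

```text
t 38.93 tcp [520.5 -53.3  96.7] rpy deg [178.77  -1.8   20.77] F [-2.7  2.3  5.9] M [0.2  0.66 0.55] w 49.7 q [-0.25  0.46  1.74  0.    0.9   0.96]
```

View pics/w18.png

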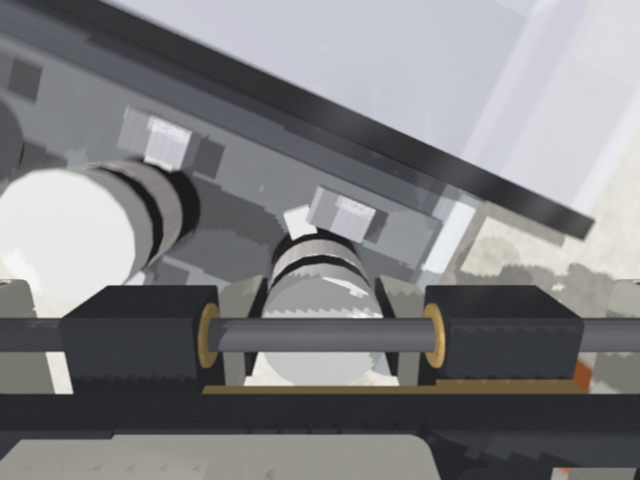

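step_arm --moves '[0,0,0.06,0,0,1,1,0,0,0.06,0,0,1,1,0,0,0.06,0,0,1,1,0,0,0.06,0,0,1,1,0,0,0.05,0,0,1,1,0,0,0.05,0,0,1,1,0,0,0.05,0,0,1,1]'

```text
time: 39.57
tool_pos: [521.7, -54.0, 96.4]
tcp_rot: [3.132, -0.044, -0.141]
contact_force: [-3.2, 0.5, 6.9]
grip_width: 49.7
```

Run:
```python
from h import *
st()
im,C=snap('wrist','w19',(180,150,460,400),2.6)
```

```text
t 39.57 tcp [521.7 -54.   96.4] rpy deg [179.46  -2.54  -8.1 ] F [-3.2  0.5  6.9] M [-0.04  0.9   0.54] w 49.7 q [-0.25  0.46  1.74 -0.01  0.89  1.47]
```

View pics/w19.png

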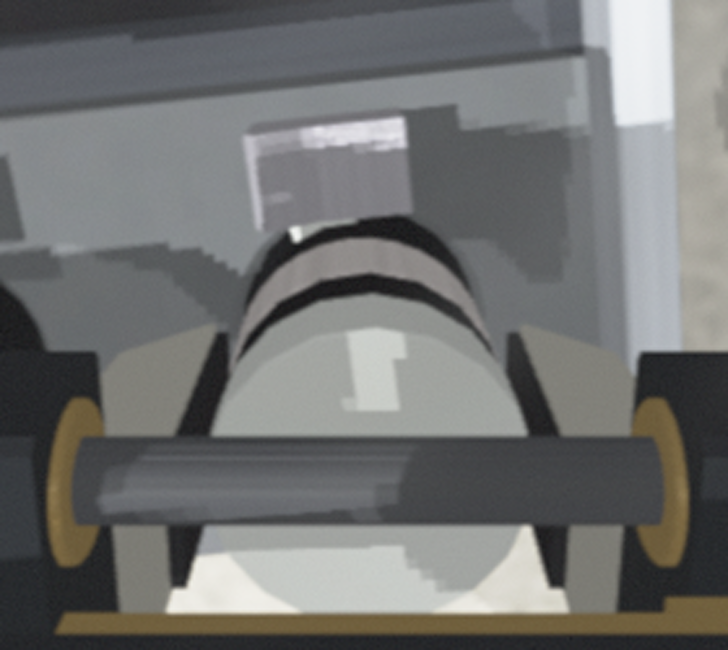

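Ear now under the hook. Continue to the stop.

step_arm --moves '[0,0,0.05,0,0,1,1,0,0,0.05,0,0,1,1,0,0,0.05,0,0,1,1,0,0,0.05,0,0,1,1]'

```text
time: 39.95
tool_pos: [521.3, -54.3, 96.3]
tcp_rot: [-3.141, -0.047, -0.429]
contact_force: [-2.6, 2.1, 6.1]
grip_width: 49.1
```

Run:
```python
from h import *
st()
```

```text
t 39.95 tcp [521.3 -54.3  96.3] rpy deg [-179.97   -2.71  -24.58] F [-2.6  2.1  6.1] M [0.45 0.42 1.04] w 49.1 q [-0.25  0.46  1.74 -0.01  0.89  1.76]
```

step_arm --moves '[0,0,0.03,0,0,1,1,0,0,0.03,0,0,1,1]'

```text
time: 40.12
tool_pos: [523.2, -55.7, 96.7]
tcp_rot: [-3.135, -0.053, -0.57]
contact_force: [2.6, -4.8, -1.3]
grip_width: 49.0
```

Run:
```python
from h import *
st()
```

```text
t 40.12 tcp [523.2 -55.7  96.7] rpy deg [-179.63   -3.06  -32.68] F [ 2.6 -4.8 -1.3] M [-0.78 -0.28  1.01] w 49.0 q [-0.25  0.46  1.74 -0.01  0.89  1.9 ]
```

step_arm --moves '[0,0,0,0,0,0.8,1,0,0,0,0,0,0,-0.5,0,0,0,0,0,0,-0.5,0,0,0,0,0,0,-0.5,0,0,-0.6,0,-0.3,0,-0.5,0,0,-1,0,-0.3,0,-0.5,0,0,-1,0,-0.1,0,-0.5,-0.5,0.2,-1,0,0,0,-0.5]'

```text
time: 40.78
tool_pos: [510.8, -53.0, 168.0]
tcp_rot: [-3.134, 0.001, -0.621]
contact_force: [-0.2, 0.6, 0.4]
grip_width: 68.7
```

step_arm --moves '[-0.8,0.3,-0.8,0,0,-0.5,1,-0.8,0.4,-0.6,0,0,-1,1,-0.8,0.4,0,0,0,-1,1,-0.8,0.4,0,0,0,-1,1,0,0,0,0,0,-1,1,0,0,0,0,0,-1,1,0,0,0,0,0,-1,1,0,0,0,0,0,-1,1]'

```text
time: 41.45
tool_pos: [438.6, -44.9, 203.7]
tcp_rot: [-3.135, -0.016, -0.065]
contact_force: [-0.6, -0.5, 0.5]
grip_width: 20.3
```

Run:
```python
from h import *
st()
im,C=snap('wrist','w20')
im,C=snap('scene','s20',(280,170,480,320),4)
```

```text
t 41.45 tcp [438.6 -44.9 203.7] rpy deg [-179.61   -0.91   -3.73] F [-0.6 -0.5  0.5] M [0.01 0.05 0.06] w 20.3 q [-0.28  0.2   1.79  0.01  1.14  1.35]
```

View pics/w20.png

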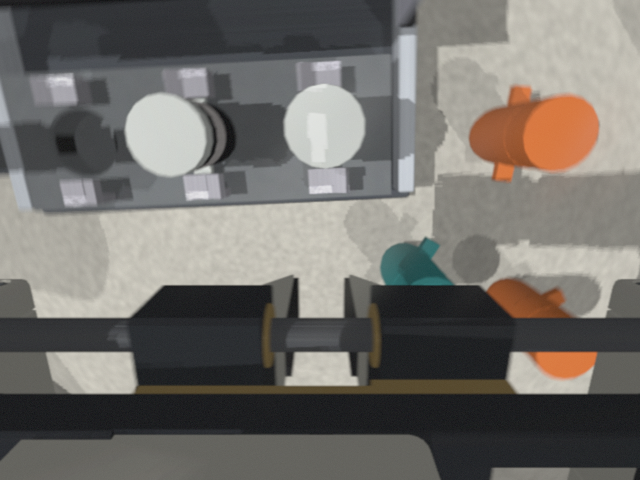

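View pics/s20.png

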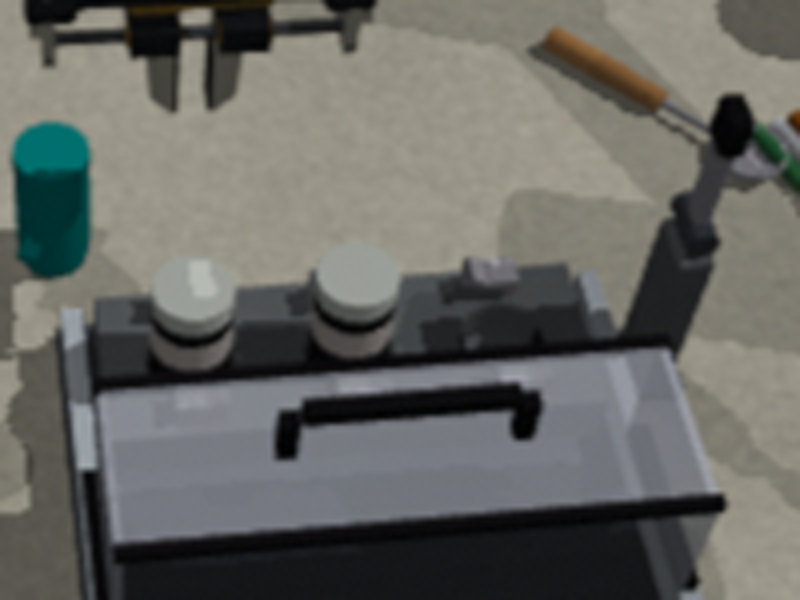

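Run:
```python
from h import *
C=cam('wrist',pose());S=cam('scene')
s=lambda x,y:(280+x/4,170+y/4)
print('lidA',tri2(C,(324.5,126),S,s(193,292)),'lidB',tri2(C,(169,135),S,s(356,278)))
im=cv2.imread('pics/w20_full.png'); cv2.imwrite('pics/w20c.png',cv2.resize(im[50:210,110:390],None,fx=2.8,fy=2.8,interpolation=cv2.INTER_CUBIC))
```

```text
lidA (array([518.6, -51.8, 122.5]), np.float64(0.1)) lidB (array([519.8,  46.8, 122.6]), np.float64(0.0))
```

View pics/w20c.png

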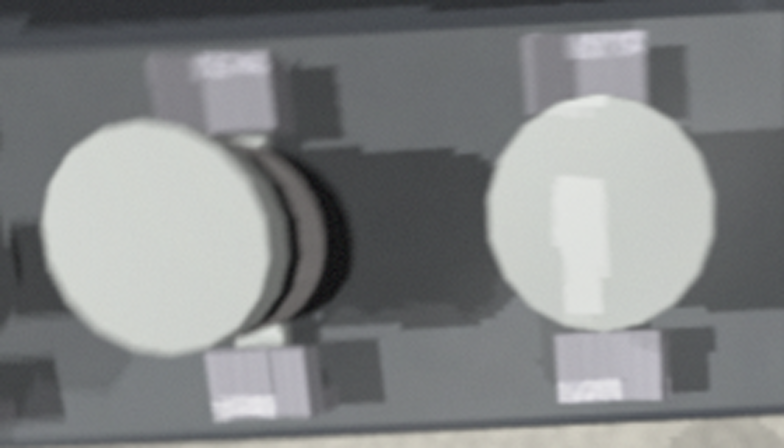

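step_arm --moves '[0.1,-0.8,0,0,0,0,1,0.1,-1,-0.3,0,0,0,1,0.1,-1,-0.3,0,0,0,1,0.1,-1,0,0,0,0,1,0.1,-0.7,0,0,0,0,1,0,0,0,0,0,0,1]'

```text
time: 42.05
tool_pos: [455.9, 47.1, 217.3]
tcp_rot: [-3.134, -0.017, -0.084]
contact_force: [0.3, 0.6, -0.3]
grip_width: 0.6
```

Run:
```python
from h import *
st()
im,C=snap('wrist','w21',(200,20,480,240),2.8)
plan((676,46,215),-1.75,1)
```

```text
t 42.05 tcp [455.9  47.1 217.3] rpy deg [-179.54   -0.95   -4.8 ] F [ 0.3  0.6 -0.3] M [-0.02  0.07  0.03] w 0.6 q [-0.07  0.22  1.73  0.01  1.18  1.58]
[0.91, -0.08, 0.02, -0.01, -0.02, -0.06, 1, 0.92, -0.07, 0.02, -0.01, -0.02, -0.06, 1, 0.92, -0.07, 0.02, -0.01, -0.02, -0.06, 1, 0.92, -0.06, 0.02, -0.01, -0.02, -0.06, 1, 0.92, -0.06, 0.02, -0.01, -0.02, -0.06, 1, 0.92, -0.06, 0.02, -0.01, -0.02, -0.06, 1, 0.92, -0.05, 0.02, -0.01, -0.02, -0.06, 1, 0.92, -0.05, 0.02, -0.01, -0.02, -0.06, 1]
[0.92, -0.04, 0.01, -0.01, -0.02, -0.06, 1, 0.92, -0.04, 0.01, -0.01, -0.02, -0.06, 1, 0.92, -0.04, 0.01, -0.01, -0.02, -0.06, 1, 0.92, -0.03, 0.01, -0.01, -0.02, -0.06, 1]
```

View pics/w21.png

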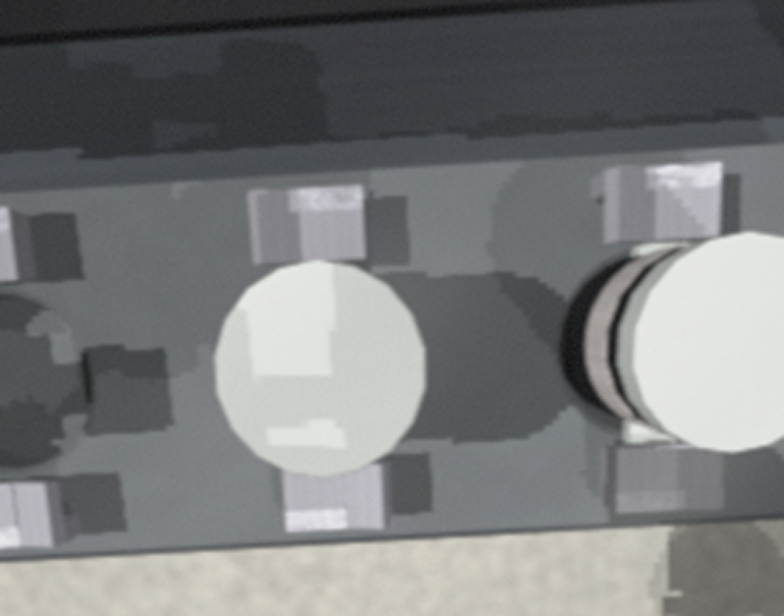

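Run:
```python
from h import *
C=cam('wrist',pose())
w=lambda x,y:(200+x/2.8,20+y/2.8)
def ang(a,b): d=a-b; return np.degrees(np.arctan2(d[1],d[0]))
a,b=onz(C,w(632,250),60),onz(C,w(622,430),60); print('A ear left edges',a,b,ang(a,b))
a,b=onz(C,w(605,240),73),onz(C,w(612,445),73); print('A hooks left inner',a,b,ang(a,b))
im=cv2.imread('pics/w21_full.png'); cv2.imwrite('pics/w21c.png',cv2.resize(im[70:210,390:480],None,fx=6,fy=4.2*1.42,interpolation=cv2.INTER_CUBIC)[:600])
```

```text
A ear left edges [544.26967427 -45.7252343   60.        ] [492.4582094  -42.20209855  60.        ] -3.8900761280569243
A hooks left inner [546.84443273 -34.77385913  73.        ] [489.76372347 -35.89458083  73.        ] 1.124799867146076
```

View pics/w21c.png

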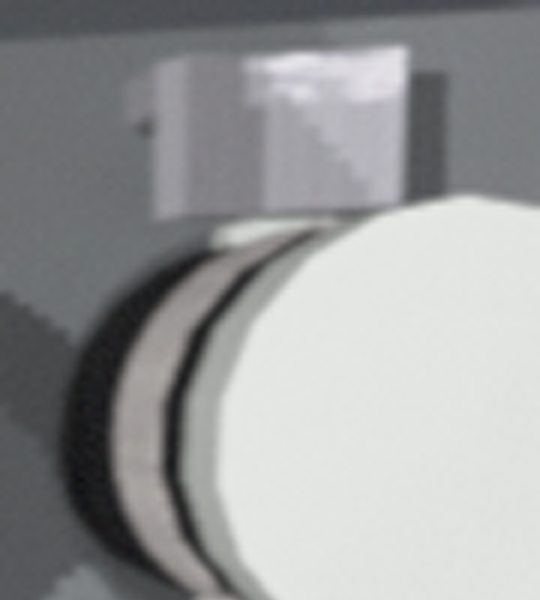

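step_arm --moves '[0.91,-0.05,0,0,0,-0.06,1,0.92,-0.05,0,0,0,-0.06,1,0.92,-0.05,0,0,0,-0.06,1,0.92,-0.05,0,0,0,-0.06,1,0.92,-0.05,0,0,0,-0.06,1,0.92,-0.05,0,0,0,-0.06,1,0.92,-0.05,0,0,0,-0.06,1,0.92,-0.05,0,0,0,-0.06,1]'

```text
time: 42.77
tool_pos: [604.1, 36.6, 218.5]
tcp_rot: [-3.137, -0.011, -0.059]
contact_force: [0.2, 0.6, 0.6]
grip_width: 0.7
```

step_arm --moves '[0.92,0,0,0,0,-0.1,1,0.92,0,0,0,0,-0.1,1,0.92,0,0,0,0,-0.1,1,0.92,0,0,0,0,-0.1,1,0.3,0,0,0,0,0,1,0,0,0,0,0,0,1]'

```text
time: 43.27
tool_pos: [688.7, 23.5, 215.7]
tcp_rot: [-3.139, -0.007, -0.041]
contact_force: [0.4, 0.3, -0.7]
grip_width: 0.6
```

Run:
```python
from h import *
st()
im,C=snap('scene','s22')
plan((678,46,162),-1.75,1)
```

```text
t 43.27 tcp [688.7  23.5 215.7] rpy deg [-179.87   -0.42   -2.36] F [ 0.4  0.3 -0.7] M [-0.   -0.    0.03] w 0.6 q [-0.08  0.66  1.02  0.    1.45  1.53]
[-0.19, -0.37, 0.89, -0.01, -0.03, -0.05, 1, -0.19, -0.37, 0.89, -0.01, -0.03, -0.05, 1, -0.18, -0.37, 0.89, -0.01, -0.03, -0.05, 1]
```

View pics/s22.png

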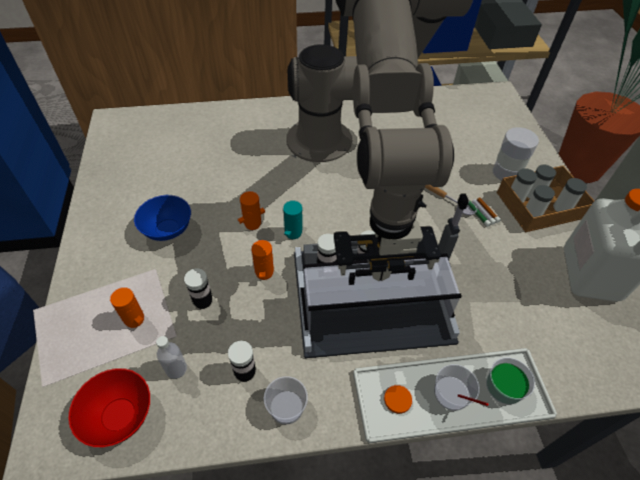

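Behind the bar, clear. Move to y≈46 and go down.

step_arm --moves '[-0.1,-0.6,0,0,0,0,1,-0.1,-0.6,0.3,0,0,0,1,0,0,0.8,0,0,0,1,0,0,0.8,0,0,0,1,0,0,0.5,0,0,0,1,0,0,0,0,0,0,1]'

```text
time: 43.82
tool_pos: [681.4, 52.2, 166.3]
tcp_rot: [-3.139, -0.006, -0.043]
contact_force: [0.5, -0.4, -0.2]
grip_width: 0.6
```

step_arm --moves '[-0.6,0,0.2,0,0,0,1,-0.7,0,0,0,0,0,1,-0.8,-0.03,0,0,0,0,1,-0.8,-0.03,0,0,0,0,1,-0.8,-0.03,0,0,0,0,1,-0.8,-0.03,0,0,0,0,1]'

```text
time: 44.32
tool_pos: [593.5, 59.3, 163.7]
tcp_rot: [-3.142, -0.022, -0.041]
contact_force: [3.6, -2.0, -1.5]
grip_width: 0.5
```

step_arm --moves '[-0.7,0.2,0,0,-0.1,0,1,-0.7,0.2,0,0,-0.1,0,1,-0.6,0.2,0,0,-0.1,0,1,-0.3,0,0,0,0,0,1]'

```text
time: 44.65
tool_pos: [546.5, 52.1, 167.3]
tcp_rot: [-3.139, -0.013, -0.04]
contact_force: [2.1, -0.8, -2.0]
grip_width: 0.1
```

step_arm --moves '[-0.3,0,0.15,0,0,0,1,-0.3,0,0,0,0,0,1,-0.3,0,0,0,0,0,1]'

```text
time: 44.9
tool_pos: [536.5, 52.8, 166.7]
tcp_rot: [-3.139, -0.038, -0.04]
contact_force: [39.5, -2.1, -24.9]
grip_width: 0.5
```

step_arm --moves '[0.4,0,0,0,-0.3,0,1,0.3,0,-0.4,0,-0.2,0,1,0,0,-1,0,0,0,1,0,0,-1,0,0,0,1,0,0,-1,0,0,0,1,0,0,-1,0,0,0,1,-0.3,-0.5,-1,0,0,0,1,-0.3,-1,-0.5,0,0,0,1]'

```text
time: 45.57
tool_pos: [536.9, 82.3, 285.0]
tcp_rot: [-3.14, 0.01, -0.043]
contact_force: [0.8, 0.2, 0.3]
grip_width: 0.5
```

Run:
```python
from h import *
st()
im,C=snap('scene','s23',(270,150,510,330),3.3)
plan((527,300,280),-2,1)
```

```text
t 45.57 tcp [536.9  82.3 285. ] rpy deg [-179.91    0.6    -2.47] F [0.8 0.2 0.3] M [0.06 0.04 0.03] w 0.5 q [0.01 0.34 1.36 0.   1.45 1.62]
[-0.07, -0.89, 0.03, -0.01, 0.01, -0.01, 1, -0.07, -0.89, 0.03, -0.01, 0.01, -0.01, 1, -0.07, -0.89, 0.03, -0.01, 0.01, -0.01, 1, -0.07, -0.89, 0.03, -0.01, 0.01, -0.01, 1, -0.07, -0.89, 0.03, -0.01, 0.01, -0.01, 1, -0.07, -0.89, 0.03, -0.01, 0.01, -0.01, 1, -0.07, -0.89, 0.03, -0.01, 0.01, -0.01, 1, -0.07, -0.89, 0.03, -0.01, 0.01, -0.01, 1]
[-0.07, -0.89, 0.03, -0.01, 0.01, -0.01, 1, -0.07, -0.89, 0.03, -0.01, 0.01, -0.01, 1, -0.07, -0.89, 0.03, -0.01, 0.01, -0.01, 1, -0.07, -0.89, 0.03, -0.01, 0.01, -0.01, 1]
```

View pics/s23.png

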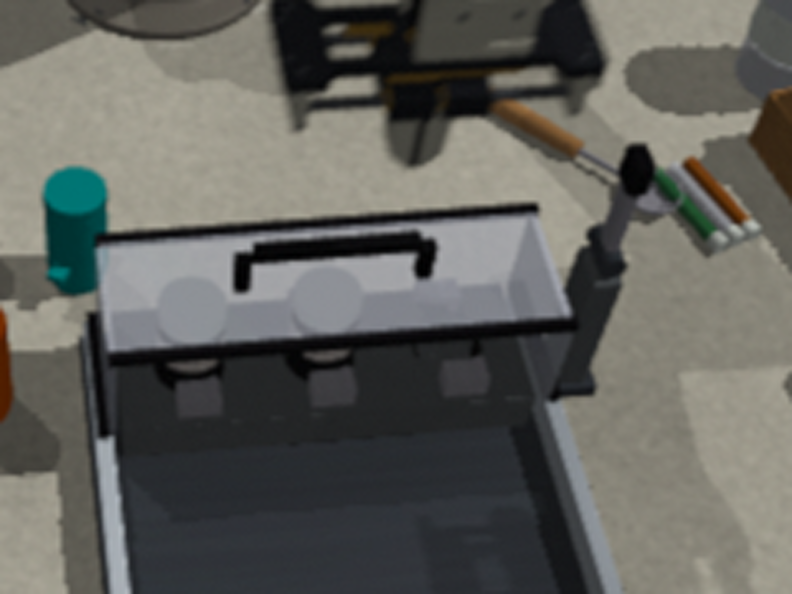

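Run:
```python
from h import *
S=cam('scene'); s=lambda x,y:(270+x/3.3,150+y/3.3); d=lambda x,y:(285+x/3.5,190+y/3.5)
for n,p in [('FL',s(537,207)),('FR',s(97,240)),('BL',s(575,322)),('BR',s(108,358)),('barL',s(418,234)),('barR',s(255,247))]: print(n,np.round(onz(S,p,183 if 'bar' in n else 139),1))
```

```text
FL [468.3 215.7 139. ]
FR [ 461.5 -114.3  139. ]
BL [576.8 211.9 139. ]
BR [ 568.6 -118.6  139. ]
barL [519.9 105.5 183. ]
barR [518.   -9.9 183. ]
```

step_arm --moves '[-0.07,-0.89,0,0,0,0,1,-0.07,-0.89,0,0,0,0,1,-0.07,-0.89,0,0,0,0,1,-0.07,-0.89,0,0,0,0,1,-0.07,-0.89,0,0,0,0,1,-0.07,-0.89,0,0,0,0,1,-0.07,-0.89,0,0,0,0,1,-0.07,-0.89,0,0,0,0,1]'

```text
time: 46.28
tool_pos: [526.3, 234.4, 285.4]
tcp_rot: [-3.14, 0.016, -0.041]
contact_force: [0.9, -0.2, -0.2]
grip_width: 0.4
```

step_arm --moves '[-0.07,-0.89,0,0,0,0,1,-0.07,-0.89,0,0,0,0,1,-0.07,-0.89,0,0,0,0,1,-0.05,-0.5,0,0,0,0,1,0,0,0,0,0,0,1]'

```text
time: 46.7
tool_pos: [519.8, 304.1, 281.9]
tcp_rot: [3.14, 0.025, -0.037]
contact_force: [-0.0, -1.2, 0.9]
grip_width: -0.1
```

step_arm --moves '[0.3,0,0.5,0,0.2,0,1,0,0,0.9,0,0.2,0,1,0,0,0.9,0,0,0,1,0,0,0.6,0,0,0,1,0,0.4,0,0,0,0,1,0,0.6,0,0,0,0,1,0,0.6,0,0,0,0,1,0,0.6,0,0,0,0,1]'

```text
time: 47.37
tool_pos: [523.0, 254.4, 221.5]
tcp_rot: [3.139, -0.003, -0.034]
contact_force: [0.7, 2.5, -1.6]
grip_width: 0.5
```

step_arm --moves '[0,0.7,0.2,0,0,0,1,0,0.7,0.2,0,0,0,1,0,0.7,0.3,0,0,0,1,0,0.7,0.4,0,0,0,1]'

```text
time: 47.7
tool_pos: [523.0, 193.7, 205.1]
tcp_rot: [-3.138, -0.013, -0.036]
contact_force: [0.1, 2.8, 0.6]
grip_width: 0.4
```

Run:
```python
from h import *
st()
im,C=snap('scene','s24',(370,130,510,250),5)
```

```text
t 47.7 tcp [523.  193.7 205.1] rpy deg [-179.77   -0.74   -2.06] F [0.1 2.8 0.6] M [ 0.61  0.03 -0.01] w 0.4 q [0.22 0.41 1.48 0.   1.24 1.82]
```

View pics/s24.png

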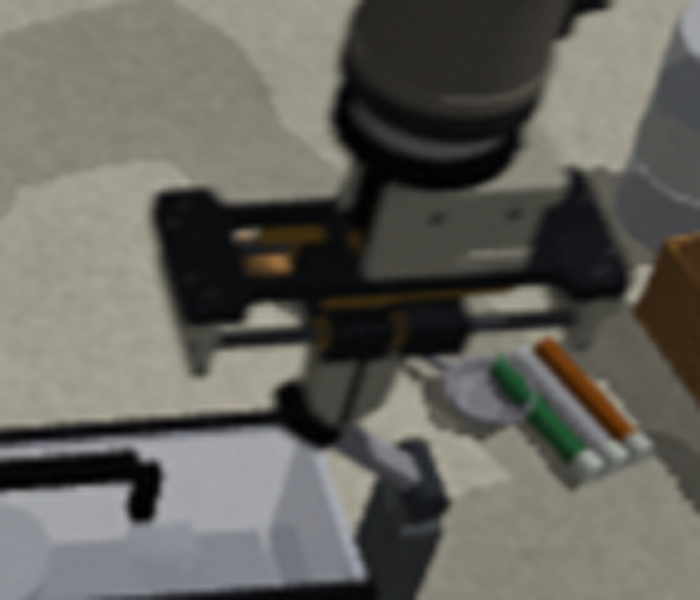

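step_arm --moves '[0,0.7,0.2,0,0,0,1,0,0.5,0.5,0,0,0,1,0,0,0.6,0,0,0,1,0,0,0.4,0,0,0,1]'

```text
time: 48.08
tool_pos: [524.6, 161.9, 175.4]
tcp_rot: [-3.138, -0.022, -0.043]
contact_force: [-2.0, -0.4, 2.0]
grip_width: 0.8
```

step_arm --moves '[0,0,0.3,0,0,0,1,0,0,0.25,0,0,0,1]'

```text
time: 48.25
tool_pos: [525.1, 160.4, 165.0]
tcp_rot: [-3.139, -0.023, -0.044]
contact_force: [-0.7, -0.3, 2.7]
grip_width: 0.4
```

step_arm --moves '[0,0,0.2,0,0,0,1,0,0,0.2,0,0,0,1]'

```text
time: 48.42
tool_pos: [525.5, 160.3, 163.7]
tcp_rot: [-3.139, -0.027, -0.044]
contact_force: [-16.8, -3.3, 40.5]
grip_width: 0.6
```

step_arm --moves '[0,0,-0.4,0,0,0,1,0,0,-0.8,0,-0.2,0,1,0,0,-1,0,-0.1,0,1,0,0,-1,0,0,0,1,-0.8,0,-1,0,0,0,1,-1,0.5,-0.5,0,0,0,1,-1,0.5,0,0,0,0,1,-1,0,0,0,0,0,1]'

```text
time: 49.08
tool_pos: [448.5, 144.8, 263.9]
tcp_rot: [-3.137, -0.012, -0.04]
contact_force: [-0.4, -0.2, 0.8]
grip_width: 0.5
```

step_arm --moves '[-0.8,0,0,0,0,0,1,0,0,0,0,0,0,1,0,0,0,0,0,0,1]'

```text
time: 49.33
tool_pos: [429.4, 146.0, 265.1]
tcp_rot: [-3.137, -0.015, -0.039]
contact_force: [0.1, -0.3, -0.2]
grip_width: 0.3
```

Run:
```python
from h import *
st()
im,C=snap('scene','s25',(160,150,500,400),2.3)
im,C=snap('top','t25')
S=cam('scene');s=lambda x,y:(160+x/2.3,150+y/2.3)
```

```text
t 49.33 tcp [429.4 146.  265.1] rpy deg [-179.72   -0.84   -2.21] F [ 0.1 -0.3 -0.2] M [ 0.06  0.07 -0.05] w 0.3 q [0.16 0.17 1.65 0.   1.31 1.77]
```

View pics/s25.png

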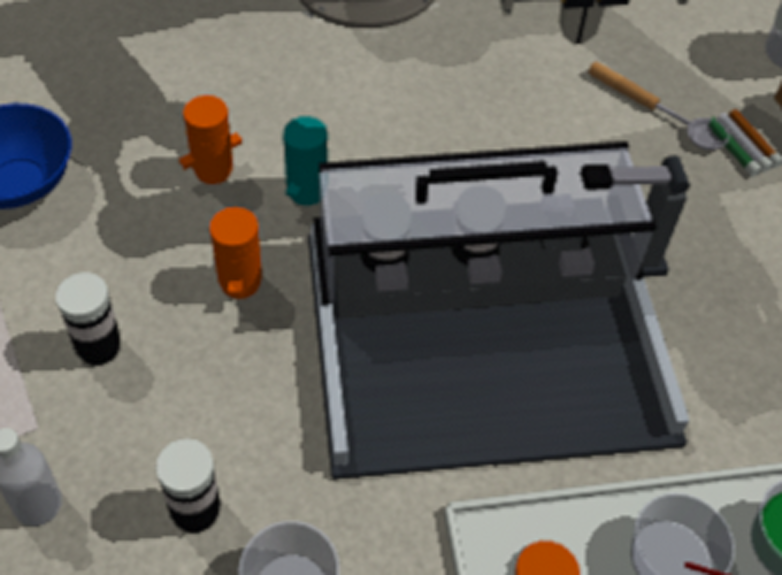

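View pics/t25.png

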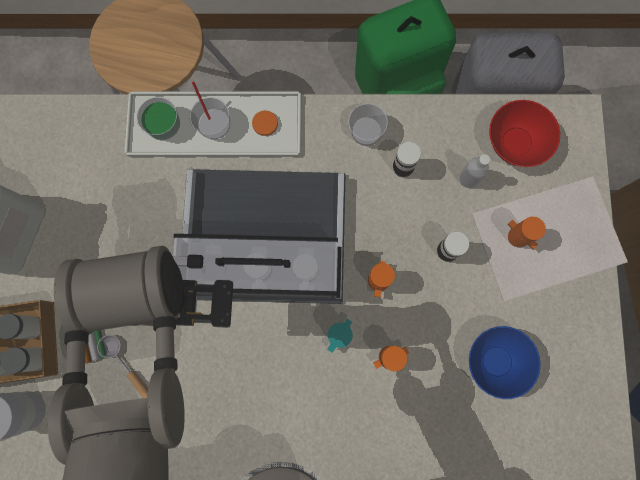

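Run:
```python
from h import *
M=get_calibration('wrist')
C=cam('wrist',(np.array([438.6,-44.9,203.7]),R.from_euler('xyz',[-179.61,-0.91,-3.73],degrees=True)))
w=lambda x,y:(110+x/2.8,50+y/2.8)
a,b=onz(C,w(270,145),60),onz(C,w(287,327),60); d=a-b
print('B ear right edges',a,b,np.degrees(np.arctan2(d[1],d[0])))
S=cam('scene');s=lambda x,y:(160+x/2.3,150+y/2.3)
for P in [(523,247-85*np.sin(1.5),150+85*np.cos(1.5)),(523,247-85*np.sin(1.35),150+85*np.cos(1.35))]: print((proj(S,P)-[160,150])*2.3)
```

```text
B ear right edges [544.83403614  39.03958734  60.        ] [494.88947612  41.36380616  60.        ] -2.664392768373544
[595.09837695 177.54342015]
[599.17584278 169.43351463]
```

Run:
```python
from plant import *
print(close_job())
```

```text
the job is handed in; nothing more can be done
None
```

I swung the clamp up and slid the hood fully open. The two eared pots (no third was there) went into the middle and right holders, each pressed to the floor and twisted clockwise to the stop. I then slid the hood shut and swung the clamp down. The job was handed in at about 49 s.

What my last checks showed:
- **Pots:** both lids measured 122–124 mm high, against 125 mm when fully seated. The ear axes measured about -2.7° (middle) and -3.9° (right), against the mixer axis at -1.75°, with the ears under both hooks. That is within what I could measure from the images. I did not check the pots again in detail once the hood was over them.
- **Hood:** it stopped at about 40 N, with its front edge about 55 mm ahead of the holders, which is shut.
- **Clamp:** it stopped at about 40 N, with its tip where 1.5 rad puts it.
- **Other things:** the plain pots, the bottle and the look-alikes appear unmoved in the last images.

What went wrong or disagreed:
- **First pot tilted:** it tilted in the grip when I first tried to insert it, so I released it and pressed it down with closed fingers on its lid.
- **High force:** that press peaked at about 113 N at the wrist, close to the 120 N limit.
- **Camera disagreement:** the cameras differed by 3–6 mm on where the holders were along x, so I used a value in between.

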